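# Fetch the sample jar from behind the reagent bottles and weigh it

### The job

The short amber jar with the white lid is to be weighed, but the bottles with the black, green and orange caps stand in front of it in the steel tray: lift those three out and stand them in the empty grey tray. With all three there, set the jar gently in the middle of the balance pan, then put each of the three bottles back exactly where it stood at the start. Leave the blue- and yellow-capped bottles as they are, and let nothing tip over.

Things in the scene. Friction and masses are not known exactly. Their poses are not given: they have to be found in the camera images.
- jar_center (a point): Short round amber glass sample jar with a flat white screw lid, 51 mm in diameter, 40 mm tall, about 120 g, behind the three bottles (on the side away from the robot), about 60 mm from each, axis to axis. The point is on its axis half-way up, 20 mm above its underside; z points up.
- bottle_black_center (a point): Bottle with black cap and black band on its label: white, round, 54 mm wide, 138 mm tall, about 190 g; straight up to 92 mm, shoulder to 105 mm, screw cap 32 mm wide from 110 to 138 mm up, by which it can be lifted. Point: on the axis half-way up, 69 mm above the underside; z up. One of three close round the front of the jar in the steel tray, in any of three places.
- bottle_green_center (a point): Bottle with green cap and green band on its label: white, round, 54 mm wide, 138 mm tall, about 190 g; straight up to 92 mm, shoulder to 105 mm, screw cap 32 mm wide from 110 to 138 mm up, by which it can be lifted. Point: on the axis half-way up, 69 mm above the underside; z up. One of three close round the front of the jar in the steel tray, in any of three places.
- bottle_orange_center (a point): Bottle with orange cap and orange band on its label: white, round, 54 mm wide, 138 mm tall, about 190 g; straight up to 92 mm, shoulder to 105 mm, screw cap 32 mm wide from 110 to 138 mm up, by which it can be lifted. Point: on the axis half-way up, 69 mm above the underside; z up. One of three close round the front of the jar in the steel tray, in any of three places.
- bottle_blue_center (a point): White plastic blue-capped bottle, 50 mm in diameter, 126 mm tall, cap 32 mm in diameter. The point is on its axis half-way up, 63 mm above its underside. It stands near one end of the steel tray, is not in the way and stays where it is.
- bottle_yellow_center (a point): Amber yellow-capped bottle, 50 mm in diameter, 126 mm tall, cap 32 mm in diameter. The point is on its axis half-way up, 63 mm above its underside. It stands near one end of the steel tray, is not in the way and stays where it is.
- steel_tray: Fixed flat stainless-steel tray, 180 x 326 mm, floor 3 mm thick, rim 15 mm high, 3 mm thick, in which the jar and the five bottles stand. Origin at the centre of its underside on the bench; x is across the short side and points from the front bottles to the jar, away from the robot; y along the long side.
- grey_floor (a point): Centre of the floor (its upper face, 4 mm above the bench) of the empty grey plastic tray, fixed, to the left or right of the steel tray: 190 mm along its x, 180 mm along its y, rim 15 mm high and 4 mm thick. It holds three bottles standing apart.
- pan (a point): Centre of the upper face of the round steel pan, 120 mm in diameter, of the white bench balance, fixed, on the other side of the steel tray from the grey tray. The pan's upper face is 60 mm above the bench; the balance's display lies towards -x of the pan and is lower than the pan. z points up.

How it is judged:
By the outcome, as a careful person would: the job done as asked, in the order asked, and still so for the second after the job is handed in, with the robot touching nothing.
It also fails if it takes over 136 s, if anything falls off the work surface, if the arm or the gripper's body presses on something with over 40 N, if the wrist force passes 120 N, or if a joint passes its speed limit or range.

### The arm

A 6-joint arm with a two-finger parallel gripper is mounted at the origin on the work surface. World frame = base frame: x ahead of the robot, y to its left, z up, the work surface at z = 0. Lengths are in m, angles in rad, forces in N, time in s.
With the tool pointing down it reaches from about 0.35 to 0.775 m from the base axis. Payload 5.5 kg.
Tool frame: the origin (TCP) lies between the finger pads; the fingertips stand 19 mm ahead of it and the grasp point (between the pads) is the TCP (env.tcp_to_tips is the distance from the TCP to the fingertips, in m); z points along the fingers, y is the direction in which the jaws open and shut (so a half turn about z gives the same grasp; the last joint's range is limited). The gripper opens to 85 mm and grips with 20 to 120 N. Pads are 22 mm wide; open, the fingers measure 114 mm over their backs; the gripper's body (76 mm by 85 mm) begins 54 mm behind the grasp point. The pads swing forward as they close: fully open they stand 13 mm farther back than shut.
Start: joints at [1.019, 0.313, 0.046, 1.304, 0, 1.431], TCP at [0.23, 0.527, 0.25] pointing down, gripper open.
Joint ranges: [-2.76, 2.76], [-0.86, 1.69], [-1.03, 1.26], [-2.2, 2.34], [-1.47, 1.5], [-3.14, 3.14]. Speed limits (rad/s): [2.57, 2.57, 3.14, 3.14, 3.14, 3.14].

### API

Orientations are given as a unit quaternion [w, x, y, z].
In Python, from workcell import env, eyes, job gives the robot as it stands. The module is installed in compiled form; this text tells all that it offers.
- The arm moves only by the tool move_arm, never from a script. Its argument "commands" is a list of rows, each a list of 3 entries, a list of its own where there are three numbers: the shift along the world's x, y, z as a fraction of full scale, then the turn, a rotation vector about the world's x, y, z as a fraction of full scale, then the gripper command: -1 is shut, 1 is fully open, values between are in proportion. In form: [[[x, y, z], [wx, wy, wz], gripper], ...]. A call has 1 to 5 rows; each row shifts and turns the commanded pose from where the row before left it; what a row does not reach is not made up. Full scale, the value 1, is 0.04 m for a shift and 8 degrees for a turn. A row lasts 1/10 s, in which the tool goes at most 50 mm and 8.59 degrees, less where a joint would pass 70% of its speed; a pose out of reach is approached as far as the arm can. A call with a number of a shift or a turn outside -1 to 1 is refused whole. A call with a gripper value outside its range is refused whole. The fingers move at their own pace and stop on an object; "newtons" is the grip in N (left out, the last holds). Time passes only in rows, so rows that do not move let the fingers close. It gives the time, the measured TCP pose, the force and the opening at its end, in the units of the state.
- env.get_state(): the state, without advancing time (a new reading comes with each control period).
- eyes.read_camera(name): name is "scene" or "top" or "wrist"; returns a dict with "frame" (384x512x3 uint8, red, green, blue), "mtx" (3x3 intrinsics, pixels), "camera_from_world" (4x4, takes a point from world to camera coordinates); the wrist camera has in their place "mount" (4x4, takes a point from camera to tool coordinates, whose origin is the TCP and whose axes are the flange's). Camera axes: x right, y down, z forward; pixel columns grow to the right and rows downward; lengths in m; the calibration is good to about 2 mm. A picture is of the moment at which its call begins: read the wrist's pose just before it. There is no depth.
- job.hand_in(): hands the job in, once; it reports no verdict.
The state is a dict: "clock": time; "joint_pos": joint angles; "qvel": joint speeds; "tau": joint torques, N m; "tcp_pos": TCP position; "orientation": TCP orientation; "wrist_force": force on the tool from outside, world axes, zero at the start; "ft_torque": the same for the moment, N m; "finger_gap": finger opening in m.
Only numpy, scipy, OpenCV 4.12 (cv2) and the standard library are available. Lean on these libraries where they do the work, as an engineer would, in place of code of your own. Each camera call takes 0.05 s, during which the arm holds its last target.

## Working session

There is one attempt and no reset: what is moved stays moved. The work goes in short steps, Python scripts to look and compute and a tool call to move; the robot and the scene stay as the last step left them, time stands still between calls to the robot, and variables do not carry over. Pictures are saved under pics/ and viewed, and the job is handed in when it is done.

Besides the shell and the picture viewer there is one more tool, called after "Call:" as name([rows], argument=value, ...), one row to a line, values as JSON. move_arm: Moves the arm, as the interface text tells. Its arguments: {"type":"object","properties":{"commands":{"type":"array","items":{"type":"array"}},"newtons":{"type":"number"}},"required":["commands"]}

```bash
mkdir -p pics
python3 - <<'E'
from workcell import env, eyes, job
import cv2,numpy as np
np.set_printoptions(precision=4,suppress=True)
s=env.get_state()
for k in s: print(k,s[k])
for n in ["scene","top"]:
    r=eyes.read_camera(n); cv2.imwrite(f"pics/{n}0.png",r["frame"][:,:,::-1]); print(n,r["mtx"],r["camera_from_world"])
    np.savez(f"pics/{n}0.npz",**{k:r[k] for k in r if k!='name'})
E
```

```text
clock 0.0
joint_pos [1.0194 0.314  0.045  1.3036 0.0001 1.4312]
qvel [ 0.0006 -0.0007  0.0008  0.0003  0.0002 -0.0023]
tau [  0.0027 -48.0625  29.8534   0.0193  -0.0001  -0.    ]
tcp_pos [0.2299 0.5265 0.2494]
orientation [-0.0003  0.2045  0.9789 -0.0009]
wrist_force [ 0.368  -0.0438 -0.0278]
ft_torque [-0.0474 -0.0282 -0.0254]
finger_gap 0.08522494343296391
scene [[383.4624   0.     255.1582]
 [  0.     383.4624 187.2981]
 [  0.       0.       1.    ]] [[-0.3404  0.9403 -0.0022  0.1989]
 [ 0.6713  0.2414 -0.7008 -0.3304]
 [-0.6584 -0.24   -0.7134  1.5154]
 [ 0.      0.      0.      1.    ]]
top [[352.4108   0.     251.5692]
 [  0.     352.4108 188.9448]
 [  0.       0.       1.    ]] [[ 0.0225 -0.9995  0.0207 -0.0147]
 [-0.9896 -0.0252 -0.142   0.541 ]
 [ 0.1424 -0.0173 -0.9897  1.0285]
 [ 0.      0.      0.      1.    ]]
```

View pics/top0.png

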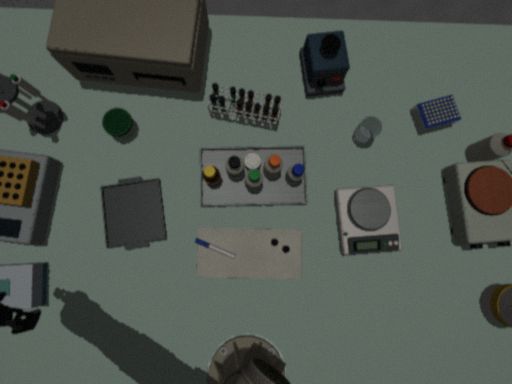

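View pics/scene0.png

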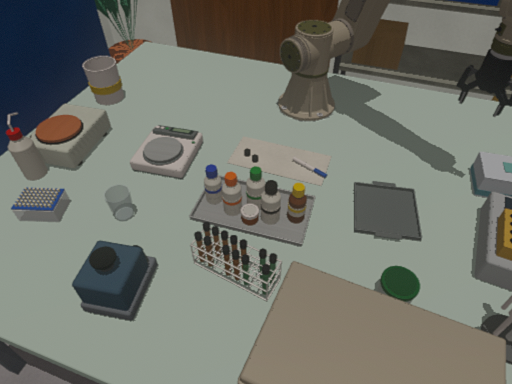

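```bash
cat > h.py <<'E'
import numpy as np,cv2
np.set_printoptions(precision=4,suppress=True)
def back(K,T,uv,z):
    """pixel -> world point on plane z"""
    d=np.linalg.inv(K)@np.array([uv[0],uv[1],1.]); R=T[:3,:3];c=-R.T@T[:3,3]; w=R.T@d
    return c+w*(z-c[2])/w[2]
def proj(K,T,P):
    p=T[:3,:3]@np.asarray(P)+T[:3,3]; q=K@p; return q[:2]/q[2]
E
python3 - <<'E'
import cv2
t=cv2.imread('pics/top0.png'); c=t[135:215,190:315]; cv2.imwrite('pics/topc.png',cv2.resize(c,None,fx=6,fy=6,interpolation=cv2.INTER_CUBIC))
c=t[160:260,90:190];d=t[170:270,320:420]
cv2.imwrite('pics/topd.png',cv2.resize(cv2.hconcat([c,d]),None,fx=4,fy=4,interpolation=cv2.INTER_CUBIC))
s=cv2.imread('pics/scene0.png'); c=s[155:245,185:325]; cv2.imwrite('pics/scc.png',cv2.resize(c,None,fx=5.7,fy=5.7,interpolation=cv2.INTER_CUBIC))
E
```

```text
(no output)
```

View pics/topc.png

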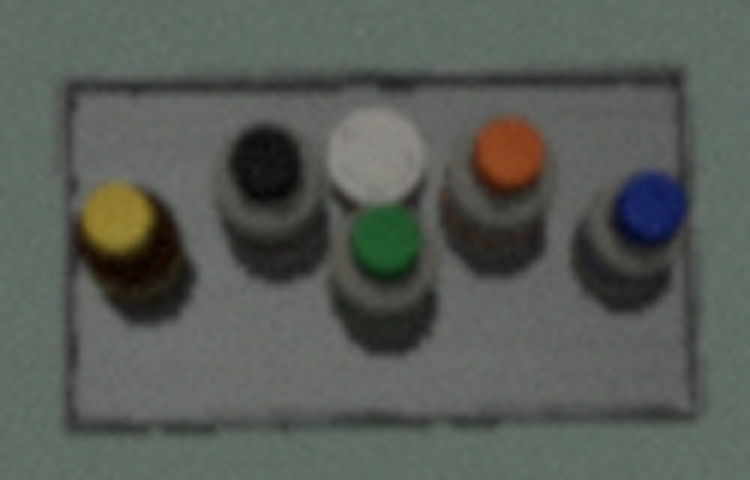

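View pics/topd.png

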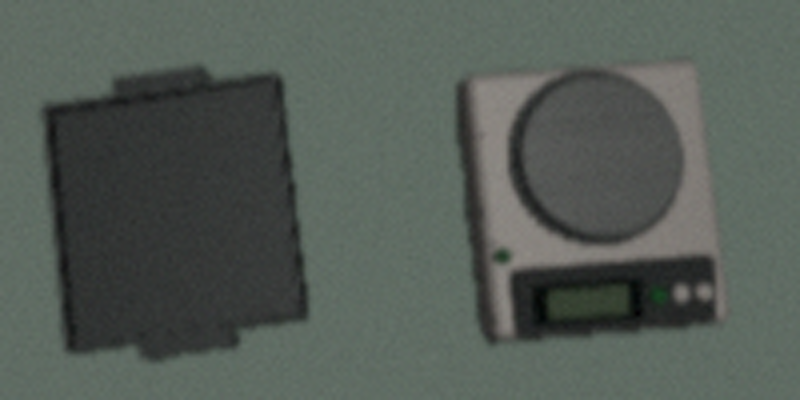

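View pics/scc.png

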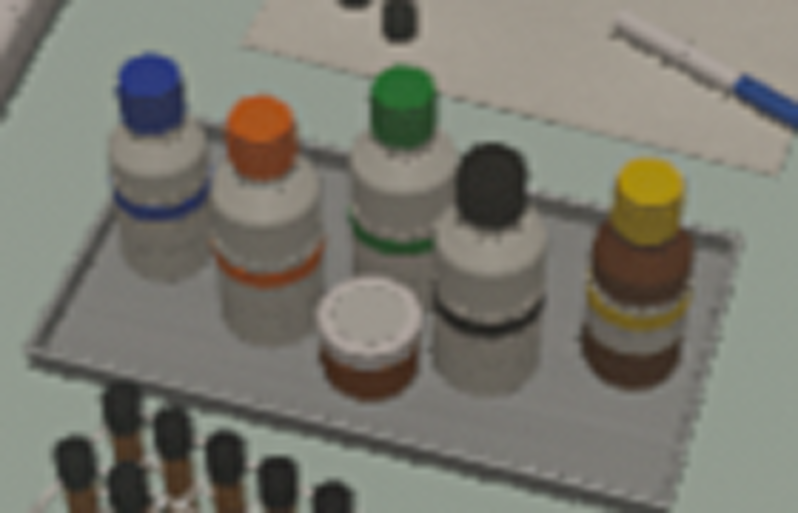

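Run:
```python
from h import *
d=np.load('pics/top0.npz');K,T=d['mtx'],d['camera_from_world']
print('cam',-T[:3,:3].T@T[:3,3])
d2=np.load('pics/scene0.npz');K2,T2=d2['mtx'],d2['camera_from_world']
f=lambda u,v,s,a,b:((u+.5)/s-.5+a,(v+.5)/s-.5+b)
for n,u,v,z,sc in [('black',266,160,.141,(491,172)),('green',386,238,.141,(404,87)),('orange',510,151,.141,(261,116)),('jar',376,152,.043,(369,312)),('blue',651,206,.129,(151,75)),('yellow',118,217,.129,(650,183))]:
    p=back(K,T,f(u,v,6,190,135),z); 
    q=back(K2,T2,f(*sc,5.7,185,155),z); print(n,p,q)
print('tray',[back(K,T,f(u,v,6,190,135),.015) for u,v in [(68,80),(683,73),(697,413),(72,425)]])
print('grey',[back(K,T,f(u,v,4,90,160),.015) for u,v in [(46,106),(280,76),(307,316),(70,350)]])
print('pan',back(K,T,f(600-400,156,4,320,170),.06))
```

```text
cam [0.3892 0.0167 1.095 ]
black [0.6025 0.0505 0.141 ] [0.6105 0.053  0.141 ]
green [ 0.5675 -0.0055  0.141 ] [ 0.5703 -0.0039  0.141 ]
orange [ 0.6098 -0.0619  0.141 ] [ 0.6118 -0.0603  0.141 ]
jar [ 0.6301 -0.0018  0.043 ] [ 0.6291 -0.001   0.043 ]
blue [ 0.5881 -0.1292  0.129 ] [ 0.5917 -0.1271  0.129 ]
yellow [0.5763 0.1187 0.129 ] [0.5809 0.121  0.129 ]
tray [array([0.6706, 0.1598, 0.015 ]), array([ 0.6835, -0.163 ,  0.015 ]), array([ 0.5037, -0.1705,  0.015 ]), array([0.4897, 0.15  , 0.015 ])]
grey [array([0.5416, 0.4602, 0.015 ]), array([0.5696, 0.2829, 0.015 ]), array([0.3865, 0.2517, 0.015 ]), array([0.3573, 0.4271, 0.015 ])]
pan [ 0.4881 -0.3527  0.06  ]
```

Call:
move_arm([
  [[0.5,-0.94,0.09],[0,0,-0.6],0.4],
  [[0.5,-0.94,0.09],[0,0,-0.6],0.4],
  [[0.5,-0.94,0.09],[0,0,-0.6],0.4],
  [[0.5,-0.94,0.09],[0,0,-0.6],0.4],
  [[0.5,-0.94,0.09],[0,0,-0.6],0.4],
])

```text
clock: 0.6
tcp_pos: [0.3304, 0.3374, 0.2681]
orientation: [-0.0, 0.405, 0.914, -0.0]
wrist_force: [1.5, -0.7, 0.4]
finger_gap: 0.0601
```

Call:
move_arm([
  [[0.5,-0.94,0.09],[0,0,-0.6],0.4],
  [[0.5,-0.94,0.09],[0,0,-0.6],0.4],
  [[0.5,-0.94,0.09],[0,0,-0.6],0.4],
  [[0.5,-0.94,0.09],[0,0,-0.6],0.4],
  [[0.5,-0.94,0.09],[0,0,-0.6],0.4],
])

```text
clock: 1.1
tcp_pos: [0.4304, 0.1493, 0.2862]
orientation: [-0.0, 0.586, 0.81, -0.0]
wrist_force: [1.4, 1.4, 0.4]
finger_gap: 0.0597
```

Call:
move_arm([
  [[0.5,-0.94,0.09],[0,0,-0.6],0.4],
  [[0.5,-0.94,0.09],[0,0,-0.6],0.4],
  [[0.5,-0.94,0.09],[0,0,-0.6],0.4],
  [[0.5,-0.94,0.09],[0,0,-0.6],0.4],
  [[0,0,0],[0,0,0],0.4],
])

```text
clock: 1.6
tcp_pos: [0.5124, -0.0036, 0.3001]
orientation: [0.001, 0.714, 0.7, -0.0]
wrist_force: [-0.3, 0.4, -1.0]
finger_gap: 0.0602
```

```bash
cat > w.py <<'E'
from h import *
from scipy.spatial.transform import Rotation as Ro
from workcell import env,eyes,job
def wrist(name):
    s=env.get_state(); r=eyes.read_camera('wrist'); 
    cv2.imwrite(f'pics/{name}.png',r['frame'][:,:,::-1])
    W=np.eye(4); q=s['orientation']; W[:3,:3]=Ro.from_quat([q[1],q[2],q[3],q[0]]).as_matrix(); W[:3,3]=s['tcp_pos']
    T=np.linalg.inv(W@r['mount'])
    np.savez(f'pics/{name}.npz',mtx=r['mtx'],camera_from_world=T,mount=r['mount'])
    return r['frame'],r['mtx'],T,s
E
python3 - <<'E'
from w import *
f,K,T,s=wrist('w1'); print(s['tcp_pos'],s['orientation'],s['joint_pos'],s['finger_gap'],K,'\n',T, np.load('pics/w1.npz')['mount'])
print('cam',-T[:3,:3].T@T[:3,3])
E
```

```text
[ 0.5124 -0.0036  0.3001] [ 0.0007  0.7145  0.6997 -0.0002] [-0.1632  0.1804 -0.0065  1.3829 -0.0012  1.4286] 0.06017623465099533 [[341.033    0.     255.3584]
 [  0.     341.033  191.9612]
 [  0.       0.       1.    ]] 
 [[ 0.9998 -0.0205  0.0009 -0.5126]
 [-0.0197 -0.9462  0.3229 -0.0509]
 [-0.0057 -0.3229 -0.9464  0.4296]
 [ 0.      0.      0.      1.    ]] [[ 0.0004 -0.9468 -0.3217  0.0835]
 [ 1.      0.0003  0.0003 -0.    ]
 [-0.0002 -0.3217  0.9468 -0.1235]
 [ 0.      0.      0.      1.    ]]
cam [0.514  0.08   0.4235]
```

View pics/w1.png

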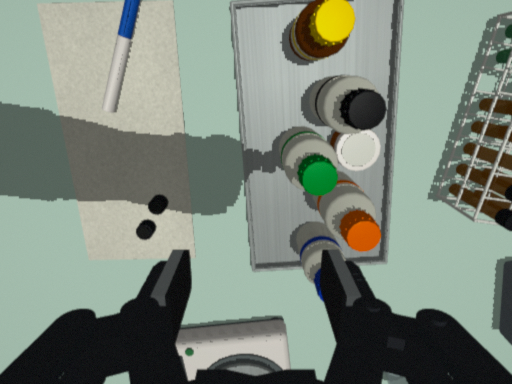

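Run:
```python
import cv2
t=cv2.imread('pics/w1.png'); c=t[70:260,270:400]; cv2.imwrite('pics/w1c.png',cv2.resize(c,None,fx=3,fy=3,interpolation=cv2.INTER_CUBIC))
```

```text
(no output)
```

View pics/w1c.png

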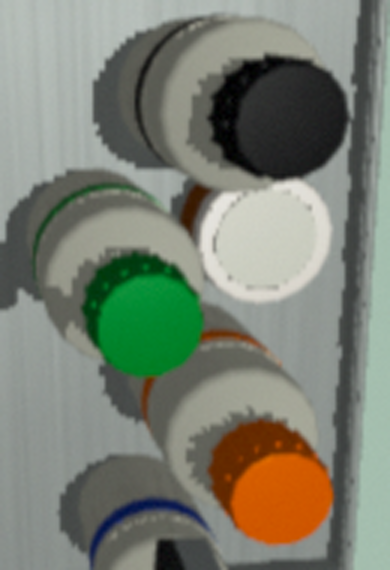

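Run:
```python
from h import *
d=np.load('pics/w1.npz');K,T=d['mtx'],d['camera_from_world']
f=lambda u,v:((u+.5)/3-.5+270,(v+.5)/3-.5+70)
for n,u,v,z in [('black',293,119,.141),('green',150,320,.141),('orange',282,498,.141),('jar',265,239,.043)]:
    print(n,back(K,T,f(u,v),z))
print('yel',back(K,T,(336,20),.129))
```

```text
black [0.6043 0.0523 0.141 ]
green [ 0.568  -0.0033  0.141 ]
orange [ 0.6106 -0.0607  0.141 ]
jar [ 0.6288 -0.0013  0.043 ]
yel [0.5779 0.1197 0.129 ]
```

Call:
move_arm([
  [[0.7,0,-0.6],[0,0,0],0.4],
  [[0.7,0,-0.6],[0,0,0],0.4],
  [[0,0,0],[0,0,0],0.4],
  [[0,0,-0.8],[0,0,0],0.4],
  [[0,0,-0.8],[0,0,0],0.4],
])

```text
clock: 2.15
tcp_pos: [0.566, 0.0017, 0.189]
orientation: [0.001, 0.711, 0.703, 0.001]
wrist_force: [0.4, 1.1, -0.1]
finger_gap: 0.0603
```

Call:
move_arm([
  [[0,0,-0.7],[0,0,0],0.4],
  [[0,0,-0.4],[0,0,0],0.4],
  [[0,0,-0.27],[0,0,0],0.4],
  [[0,0,0],[0,0,0],0.4],
])

```text
clock: 2.55
tcp_pos: [0.5646, 0.0015, 0.133]
orientation: [-0.001, 0.712, 0.703, -0.001]
wrist_force: [-0.4, -0.2, 0.9]
finger_gap: 0.0599
```

Run:
```python
from w import *
f,K,T,s=wrist('w2'); print(s['tcp_pos'],s['wrist_force'])
print(proj(K,T,[.5685,-.004,.141]))
r=eyes.read_camera('scene'); cv2.imwrite('pics/s2.png',cv2.resize(r['frame'][60:260,150:420,::-1],None,fx=2.9,fy=2.9,interpolation=cv2.INTER_CUBIC))
```

```text
[0.5646 0.0015 0.133 ] [-0.4086 -0.2303  0.9375]
[264.9919 308.3397]
```

View pics/w2.png

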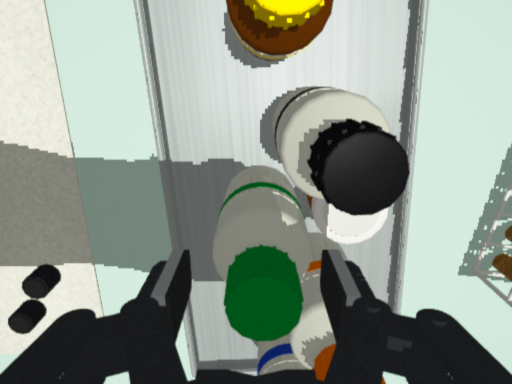

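View pics/s2.png

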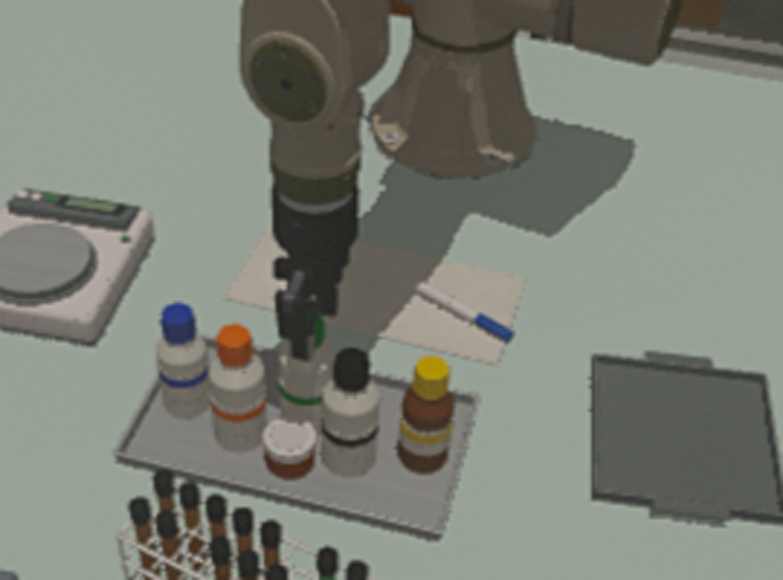

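Call:
move_arm([
  [[0.09,-0.12,0],[0,0,0],0.4],
  [[0,0,0],[0,0,0],0.4],
])

```text
clock: 2.85
tcp_pos: [0.5711, -0.0049, 0.1352]
orientation: [0.001, 0.712, 0.702, 0.001]
wrist_force: [-0.4, -0.3, 0.4]
finger_gap: 0.06
```

Run:
```python
from w import *
f,K,T,s=wrist('w3'); print(s['tcp_pos'],s['wrist_force'])
cv2.imwrite('pics/w3c.png',cv2.resize(f[230:384,150:380,::-1],None,fx=3.3,fy=3.3,interpolation=cv2.INTER_CUBIC))
```

```text
[ 0.5711 -0.0049  0.1352] [-0.3686 -0.2904  0.4494]
```

View pics/w3c.png

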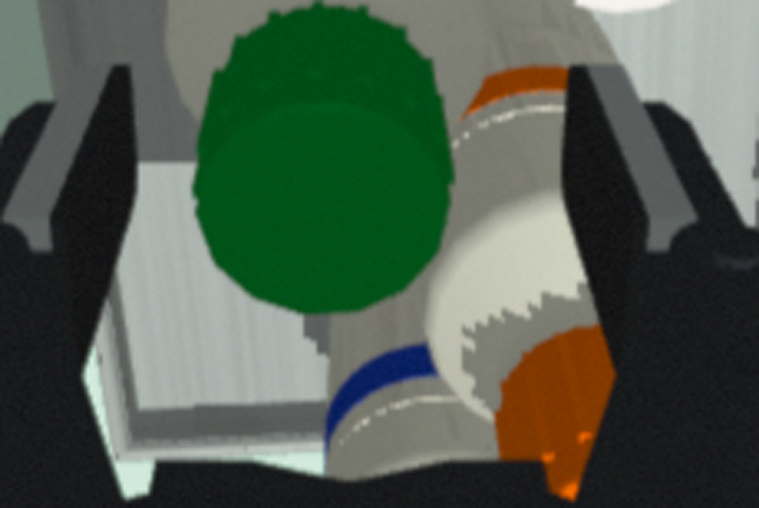

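Run:
```python
from w import *
d=np.load('pics/w3.npz');K,T=d['mtx'],d['camera_from_world']
print(back(K,T,((324+.5)/3.3-.5+150,(206.5+.5)/3.3-.5+230),.141))
for i in range(3):
    print(env.get_state()['tcp_pos'],env.get_state()['clock'])
```

```text
[ 0.5681 -0.0042  0.141 ]
[ 0.5708 -0.0047  0.135 ] 2.9
[ 0.5708 -0.0047  0.135 ] 2.9
[ 0.5708 -0.0047  0.135 ] 2.9
```

Call:
move_arm([
  [[-0.08,0,0],[0,0,0],0.4],
  [[0,0,0],[0,0,0],0.4],
])

```text
clock: 3.1
tcp_pos: [0.5661, -0.0043, 0.1341]
orientation: [-0.0, 0.712, 0.702, -0.0]
wrist_force: [0.3, -0.7, 0.0]
finger_gap: 0.06
```

Call:
move_arm([
  [[0.04,0,0],[0,0,0],0.4],
  [[0,0,0],[0,0,0],0.4],
])

```text
clock: 3.3
tcp_pos: [0.5684, -0.0042, 0.134]
orientation: [0.0, 0.712, 0.702, 0.0]
wrist_force: [-0.6, 0.3, -0.2]
finger_gap: 0.0594
```

Call:
move_arm([
  [[0,0,0],[0,0,0],-1],
  [[0,0,0],[0,0,0],-1],
  [[0,0,0],[0,0,0],-1],
  [[0,0,0],[0,0,0],-1],
  [[0,0,0],[0,0,0],-1],
], newtons=40)

```text
clock: 3.8
tcp_pos: [0.5682, -0.0042, 0.1341]
orientation: [0.0, 0.712, 0.702, 0.0]
wrist_force: [-0.5, 0.4, 2.3]
finger_gap: 0.0306
```

Run:
```python
from w import *
f,K,T,s=wrist('w4'); print(s['tcp_pos'],s['wrist_force'],s['finger_gap'])
```

```text
[ 0.5682 -0.0042  0.1341] [-0.5057  0.3565  2.3296] 0.03057180038463151
```

View pics/w4.png

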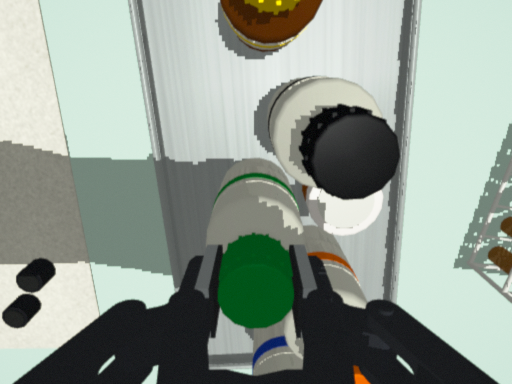

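Call:
move_arm([
  [[0,0,0.4],[0,0,0],-1],
  [[0,0,0.8],[0,0,0],-1],
  [[0,0,1],[0,0,0],-1],
  [[0,0,1],[0,0,0],-1],
  [[0,0,0.8],[0,0,0],-1],
])

```text
clock: 4.35
tcp_pos: [0.5681, -0.0042, 0.2956]
orientation: [0.0, 0.712, 0.702, 0.0]
wrist_force: [1.0, 0.6, -2.4]
finger_gap: 0.0305
```

Call:
move_arm([
  [[-0.06,0.4,0.2],[0,0,0],-1],
  [[-0.12,0.8,0],[0,0,0],-1],
  [[-0.14,0.94,0],[0,0,0],-1],
  [[-0.14,0.94,0],[0,0,0],-1],
  [[-0.14,0.94,0],[0,0,0],-1],
])

```text
clock: 4.85
tcp_pos: [0.5429, 0.1585, 0.3001]
orientation: [-0.001, 0.712, 0.702, -0.001]
wrist_force: [0.8, 0.7, -2.2]
finger_gap: 0.0308
```

Call:
move_arm([
  [[-0.14,0.94,0],[0,0,0],-1],
  [[-0.14,0.94,0],[0,0,0],-1],
  [[-0.14,0.94,0],[0,0,0],-1],
  [[-0.14,0.94,0],[0,0,0],-1],
  [[-0.14,0.94,0],[0,0,0],-1],
])

```text
clock: 5.35
tcp_pos: [0.5146, 0.3466, 0.2999]
orientation: [-0.001, 0.712, 0.702, -0.001]
wrist_force: [-0.3, 0.2, -2.4]
finger_gap: 0.0305
```

Call:
move_arm([
  [[-0.1,0.8,0],[0,0,0],-1],
  [[-0.1,0.6,0],[0,0,0],-1],
  [[0,0.15,-0.4],[0,0,0],-1],
  [[0,0,-0.9],[0,0,0],-1],
  [[0,0,-0.9],[0,0,0],-1],
])

```text
clock: 5.85
tcp_pos: [0.5069, 0.4078, 0.2115]
orientation: [-0.0, 0.711, 0.703, -0.0]
wrist_force: [0.5, -0.5, -3.6]
finger_gap: 0.0306
```

Call:
move_arm([
  [[0,0,-0.9],[0,0,0],-1],
  [[0,0,-0.5],[0,0,0],-1],
  [[0,0,-0.2],[0,0,0],-1],
  [[0,0,0],[0,0,0],-1],
])

```text
clock: 6.25
tcp_pos: [0.5065, 0.4062, 0.1475]
orientation: [-0.001, 0.712, 0.702, -0.002]
wrist_force: [-1.1, 0.7, -2.1]
finger_gap: 0.0305
```

Run:
```python
from w import *
r=eyes.read_camera('top'); cv2.imwrite('pics/t5.png',cv2.resize(r['frame'][120:280,80:320,::-1],None,fx=3.3,fy=3.3,interpolation=cv2.INTER_CUBIC))
f,K,T,s=wrist('w5'); print(s['tcp_pos'],s['wrist_force'],s['finger_gap'])
```

```text
[0.5075 0.4067 0.1493] [ 0.2449 -0.1635 -2.3123] 0.030798815547022823
```

View pics/w5.png

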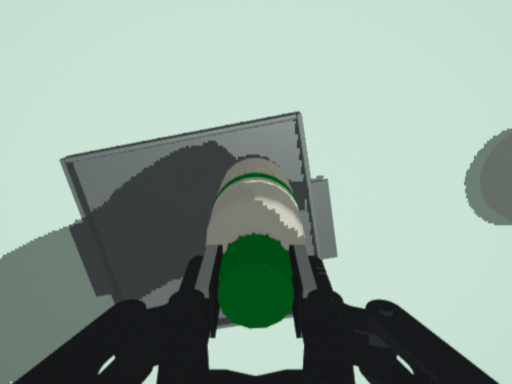

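View pics/t5.png

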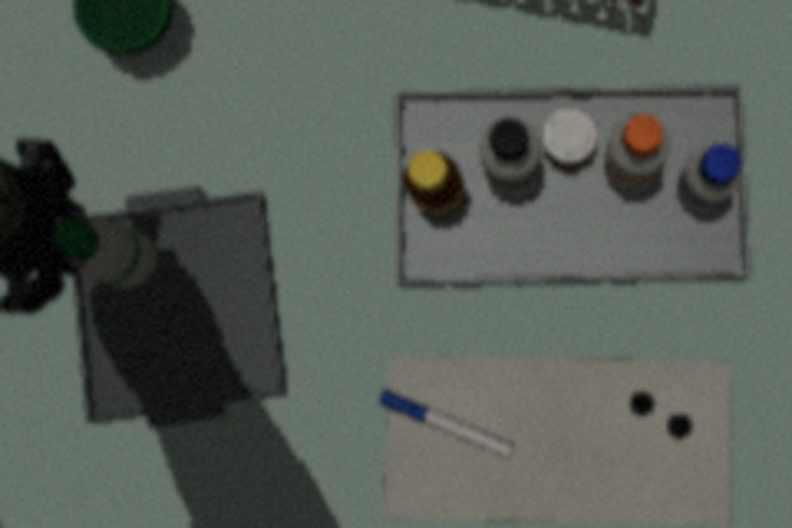

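Call:
move_arm([
  [[0,0,-0.15],[0,0,0],-1],
  [[0,0,-0.1],[0,0,0],-1],
  [[0,0,-0.04],[0,0,0],-1],
  [[0,0,0],[0,0,0],-1],
])

```text
clock: 6.75
tcp_pos: [0.5081, 0.4064, 0.1382]
orientation: [0.0, 0.712, 0.702, -0.0]
wrist_force: [-0.2, 0.9, -1.9]
finger_gap: 0.0307
```

Call:
move_arm([
  [[0,0,-0.05],[0,0,0],-1],
  [[0,0,0],[0,0,0],-1],
])

```text
clock: 6.95
tcp_pos: [0.5081, 0.4065, 0.1362]
orientation: [0.0, 0.712, 0.702, -0.0]
wrist_force: [0.1, -0.5, -3.0]
finger_gap: 0.0308
```

Call:
move_arm([
  [[0,0,-0.03],[0,0,0],-1],
  [[0,0,0],[0,0,0],-1],
])

```text
clock: 7.15
tcp_pos: [0.5082, 0.4066, 0.1351]
orientation: [0.0, 0.712, 0.702, 0.0]
wrist_force: [0.1, -0.1, -2.2]
finger_gap: 0.0305
```

Call:
move_arm([
  [[0,0,-0.03],[0,0,0],-1],
  [[0,0,0],[0,0,0],-1],
])

```text
clock: 7.35
tcp_pos: [0.5083, 0.4068, 0.1351]
orientation: [0.0, 0.712, 0.702, 0.001]
wrist_force: [-2.1, -0.5, 4.3]
finger_gap: 0.0307
```

Call:
move_arm([
  [[0,0,0],[0,0,0],0.4],
  [[0,0,0],[0,0,0],0.4],
  [[0,0,0.3],[0,0,0],0.4],
  [[0,0,0.8],[0,0,0],0.4],
  [[0,0,1],[0,0,0],0.4],
])

```text
clock: 7.85
tcp_pos: [0.5073, 0.4059, 0.2176]
orientation: [-0.0, 0.712, 0.702, -0.002]
wrist_force: [1.2, 0.3, -0.2]
finger_gap: 0.0596
```

Run:
```python
from w import *
f,K,T,s=wrist('w6'); print(s['tcp_pos'],s['wrist_force'],s['finger_gap'])
```

```text
[0.5073 0.4059 0.2176] [ 1.1522  0.2681 -0.2488] 0.05963201400841678
```

View pics/w6.png

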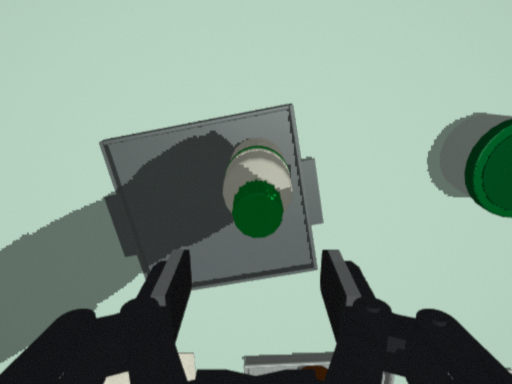

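Call:
move_arm([
  [[0.24,-0.88,0.1],[0,0,0],0.4],
  [[0.24,-0.88,0],[0,0,0],0.4],
  [[0.24,-0.88,0],[0,0,0],0.4],
  [[0.24,-0.88,0],[0,0,0],0.4],
  [[0.24,-0.88,0],[0,0,0],0.4],
])

```text
clock: 8.4
tcp_pos: [0.5567, 0.2293, 0.2229]
orientation: [0.0, 0.712, 0.702, 0.001]
wrist_force: [1.2, -0.4, -0.2]
finger_gap: 0.0596
```

Call:
move_arm([
  [[0.24,-0.88,0],[0,0,0],0.4],
  [[0.24,-0.88,0],[0,0,0],0.4],
  [[0.24,-0.88,0],[0,0,0],0.4],
  [[0.24,-0.88,0],[0,0,0],0.4],
  [[0.24,-0.88,0],[0,0,0],0.4],
])

```text
clock: 8.9
tcp_pos: [0.6047, 0.0531, 0.2229]
orientation: [0.001, 0.712, 0.702, 0.001]
wrist_force: [0.2, 0.3, -0.5]
finger_gap: 0.06
```

Call:
move_arm([
  [[0,0,0],[0,0,0],0.4],
])

```text
clock: 9.0
tcp_pos: [0.6057, 0.0503, 0.2226]
orientation: [0.001, 0.714, 0.7, 0.0]
wrist_force: [-0.8, -0.2, 0.5]
finger_gap: 0.0601
```

```bash
cat >> w.py <<'E'
def look(name,x0,y0,x1,y1,k=3):
    f,K,T,s=wrist(name); cv2.imwrite(f'pics/{name}c.png',cv2.resize(f[y0:y1,x0:x1,::-1],None,fx=k,fy=k,interpolation=cv2.INTER_CUBIC)); print(s['clock'],s['tcp_pos'],s['orientation'],s['wrist_force'],s['finger_gap'])
def loc(name,u,v,z,x0=0,y0=0,k=1):
    d=np.load(f'pics/{name}.npz'); return back(d['mtx'],d['camera_from_world'],((u+.5)/k-.5+x0,(v+.5)/k-.5+y0),z)
E
python3 - <<'E'
from w import *
look('w7',150,150,400,340,3)
E
```

```text
9.0 [0.6057 0.0503 0.2226] [0.0012 0.7139 0.7003 0.0002] [-0.7798 -0.2422  0.5358] 0.06005673030200739
```

View pics/w7c.png

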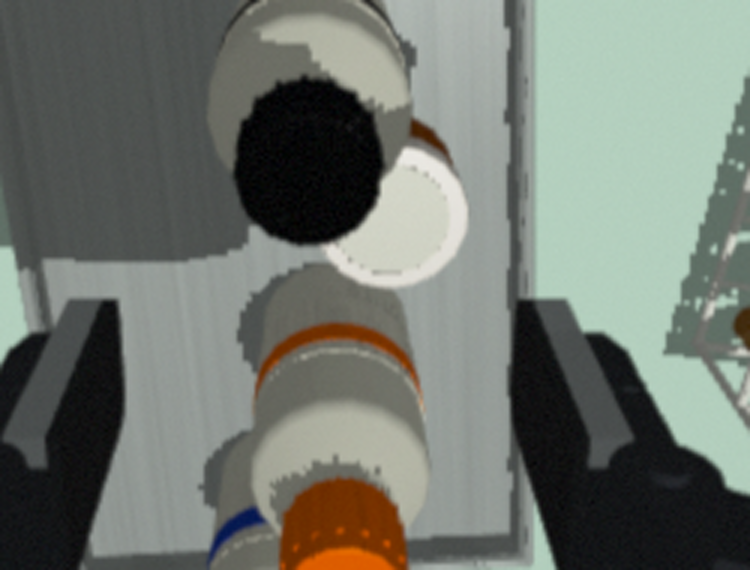

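Run:
```python
from w import *
print(loc('w7',309,173,.141,150,150,3),loc('w7',396,214,.043,150,150,3),proj(*[np.load('pics/w7.npz')[k] for k in('mtx','camera_from_world')],[.605,.052,.141]))
```

```text
[0.6042 0.0536 0.141 ] [0.6306 0.0004 0.043 ] [253.9437 209.6166]
```

Call:
move_arm([
  [[-0.03,0.06,-0.7],[0,0,0],0.4],
  [[0,0,-0.7],[0,0,0],0.4],
  [[0,0,-0.5],[0,0,0],0.4],
  [[0,0,-0.25],[0,0,0],0.4],
  [[0,0,0],[0,0,0],0.4],
])

```text
clock: 9.55
tcp_pos: [0.6019, 0.058, 0.1348]
orientation: [-0.001, 0.712, 0.703, -0.001]
wrist_force: [0.0, -0.3, -0.4]
finger_gap: 0.0598
```

Run:
```python
from w import *
look('w8',150,220,400,384,3)
```

```text
9.55 [0.6019 0.058  0.1348] [-0.0009  0.7116  0.7026 -0.0008] [ 0.0353 -0.2988 -0.4288] 0.0597740266928843
```

View pics/w8c.png

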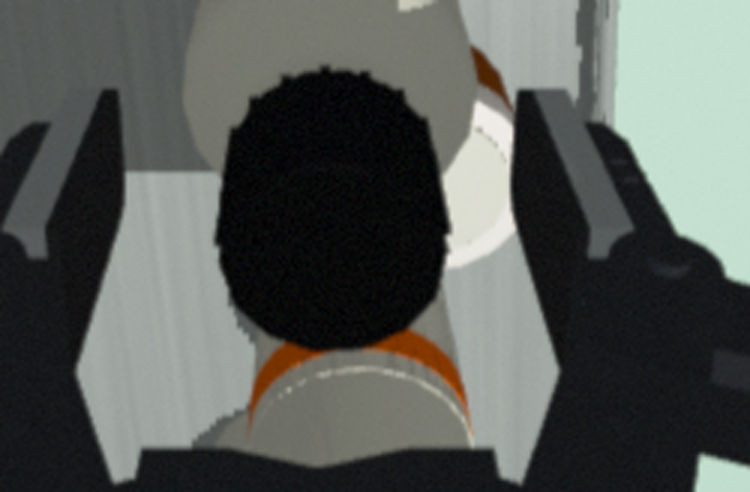

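Run:
```python
from w import *
print(loc('w8',332.5,255,.141,150,220,3))
```

```text
[0.604  0.0528 0.141 ]
```

Call:
move_arm([
  [[0.04,-0.1,0],[0,0,0],0.4],
  [[0,0,0],[0,0,0],0.4],
])

```text
clock: 9.8
tcp_pos: [0.6058, 0.0527, 0.1375]
orientation: [0.001, 0.712, 0.702, 0.001]
wrist_force: [0.0, -0.1, -0.5]
finger_gap: 0.0598
```

Call:
move_arm([
  [[-0.03,0,-0.06],[0,0,0],0.4],
  [[0,0,0],[0,0,0],0.4],
])

```text
clock: 10.0
tcp_pos: [0.6033, 0.0528, 0.1337]
orientation: [0.0, 0.712, 0.702, 0.0]
wrist_force: [0.4, -0.1, -0.4]
finger_gap: 0.0601
```

Call:
move_arm([
  [[0.015,0,0],[0,0,0],0.2],
  [[0,0,0],[0,0,0],-1],
  [[0,0,0],[0,0,0],-1],
  [[0,0,0],[0,0,0],-1],
  [[0,0,0],[0,0,0],-1],
])

```text
clock: 10.5
tcp_pos: [0.6041, 0.053, 0.1338]
orientation: [0.0, 0.712, 0.702, 0.0]
wrist_force: [-0.3, -0.8, 2.4]
finger_gap: 0.0305
```

Run:
```python
from w import *
look('w9',150,220,400,384,3)
```

```text
10.5 [0.6041 0.053  0.1338] [0.0002 0.712  0.7022 0.0002] [-0.3044 -0.7619  2.4257] 0.03047757995944277
```

View pics/w9c.png

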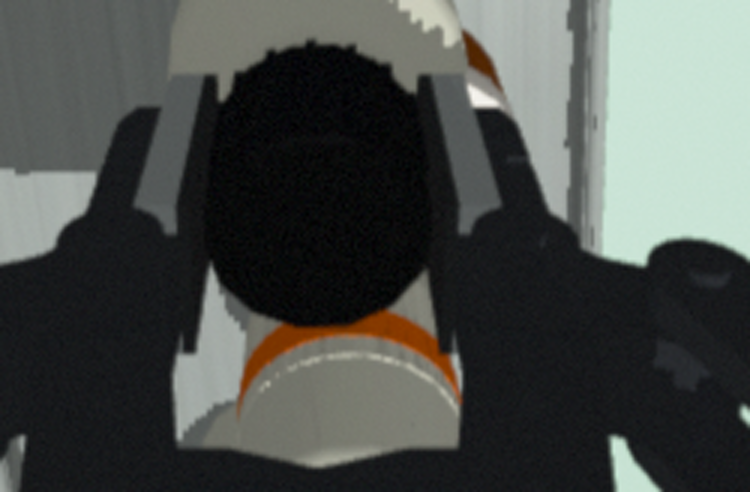

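Call:
move_arm([
  [[0,0,0.4],[0,0,0],-1],
  [[0,0,0.8],[0,0,0],-1],
  [[0,0,1],[0,0,0],-1],
  [[0,0,1],[0,0,0],-1],
  [[0,0,0.8],[0,0,0],-1],
])

```text
clock: 11.05
tcp_pos: [0.6039, 0.053, 0.2954]
orientation: [0.0, 0.712, 0.702, 0.0]
wrist_force: [1.4, 0.1, -1.8]
finger_gap: 0.0306
```

Call:
move_arm([
  [[-0.15,0.5,0.15],[0,0,0],-1],
  [[-0.27,0.85,0],[0,0,0],-1],
  [[-0.27,0.85,0],[0,0,0],-1],
  [[-0.27,0.85,0],[0,0,0],-1],
  [[-0.27,0.85,0],[0,0,0],-1],
])

```text
clock: 11.55
tcp_pos: [0.554, 0.2101, 0.2989]
orientation: [-0.0, 0.712, 0.702, -0.0]
wrist_force: [0.4, 0.1, -0.7]
finger_gap: 0.0309
```

Call:
move_arm([
  [[-0.27,0.85,0],[0,0,0],-1],
  [[-0.27,0.85,0],[0,0,0],-1],
  [[-0.27,0.85,0],[0,0,0],-1],
  [[0,0.2,0],[0,0,0],-1],
  [[0,0,0],[0,0,0],-1],
])

```text
clock: 12.05
tcp_pos: [0.5218, 0.3202, 0.2987]
orientation: [-0.0, 0.711, 0.703, -0.001]
wrist_force: [0.9, -0.1, -0.7]
finger_gap: 0.0307
```

Call:
move_arm([
  [[0,0,-0.5],[0,0,0],-1],
  [[0,0,-0.9],[0,0,0],-1],
  [[0,0,-0.9],[0,0,0],-1],
  [[0,0,-0.8],[0,0,0],-1],
  [[0,0,-0.5],[0,0,0],-1],
])

```text
clock: 12.55
tcp_pos: [0.5215, 0.3166, 0.1523]
orientation: [-0.0, 0.713, 0.701, -0.002]
wrist_force: [-0.1, 0.9, -1.9]
finger_gap: 0.0309
```

Call:
move_arm([
  [[0,0,-0.2],[0,0,0],-1],
  [[0,0,-0.1],[0,0,0],-1],
  [[0,0,0],[0,0,0],-1],
])

```text
clock: 12.85
tcp_pos: [0.523, 0.3185, 0.1439]
orientation: [0.0, 0.712, 0.702, 0.0]
wrist_force: [0.5, -0.1, -1.0]
finger_gap: 0.0302
```

Call:
move_arm([
  [[0,0,-0.1],[0,0,0],-1],
  [[0,0,-0.06],[0,0,0],-1],
  [[0,0,-0.03],[0,0,0],-1],
  [[0,0,0],[0,0,0],-1],
])

```text
clock: 13.25
tcp_pos: [0.5224, 0.319, 0.136]
orientation: [0.0, 0.712, 0.702, 0.0]
wrist_force: [-0.3, 0.7, -0.7]
finger_gap: 0.031
```

Call:
move_arm([
  [[0,0,-0.03],[0,0,0],-1],
  [[0,0,-0.015],[0,0,0],-1],
  [[0,0,0],[0,0,0],-1],
])

```text
clock: 13.55
tcp_pos: [0.5225, 0.3191, 0.1348]
orientation: [0.0, 0.712, 0.702, 0.0]
wrist_force: [-0.4, 0.2, 3.3]
finger_gap: 0.0306
```

Call:
move_arm([
  [[0,0,0],[0,0,0],0.4],
  [[0,0,0],[0,0,0],0.4],
  [[0,0,0.3],[0,0,0],0.4],
  [[0,0,0.8],[0,0,0],0.4],
  [[0,0,1],[0,0,0],0.4],
])

```text
clock: 14.05
tcp_pos: [0.5213, 0.3184, 0.218]
orientation: [-0.001, 0.712, 0.702, -0.002]
wrist_force: [0.5, -0.6, -0.2]
finger_gap: 0.06
```

Call:
move_arm([
  [[0.22,-0.95,0.1],[0,0,0],0.4],
  [[0.22,-0.95,0],[0,0,0],0.4],
  [[0.22,-0.95,0],[0,0,0],0.4],
  [[0.22,-0.95,0],[0,0,0],0.4],
  [[0.22,-0.95,0],[0,0,0],0.4],
])

```text
clock: 14.55
tcp_pos: [0.5668, 0.1276, 0.2232]
orientation: [0.0, 0.712, 0.702, 0.001]
wrist_force: [1.5, 0.7, 0.6]
finger_gap: 0.0598
```

Call:
move_arm([
  [[0.22,-0.95,0],[0,0,0],0.4],
  [[0.22,-0.95,0],[0,0,0],0.4],
  [[0.22,-0.95,0],[0,0,0],0.4],
  [[0.22,-0.95,0],[0,0,0],0.4],
  [[0.22,-0.9,0],[0,0,0],0.4],
])

```text
clock: 15.05
tcp_pos: [0.6107, -0.0609, 0.2232]
orientation: [0.001, 0.712, 0.702, 0.0]
wrist_force: [-0.1, -0.5, 0.8]
finger_gap: 0.0595
```

Call:
move_arm([
  [[0,0,0],[0,0,0],0.4],
  [[0,0,0],[0,0,0],0.4],
])

```text
clock: 15.25
tcp_pos: [0.6105, -0.06, 0.2226]
orientation: [0.0, 0.713, 0.701, 0.0]
wrist_force: [0.3, 0.5, -0.2]
finger_gap: 0.06
```

Run:
```python
from w import *
look('w10',150,150,400,340,3)
r=eyes.read_camera('top'); cv2.imwrite('pics/t10.png',cv2.resize(r['frame'][120:280,80:320,::-1],None,fx=3.3,fy=3.3,interpolation=cv2.INTER_CUBIC))
```

```text
15.25 [ 0.6105 -0.06    0.2226] [0.     0.7127 0.7014 0.0002] [ 0.289   0.5236 -0.1559] 0.05998260368684192
```

View pics/w10c.png

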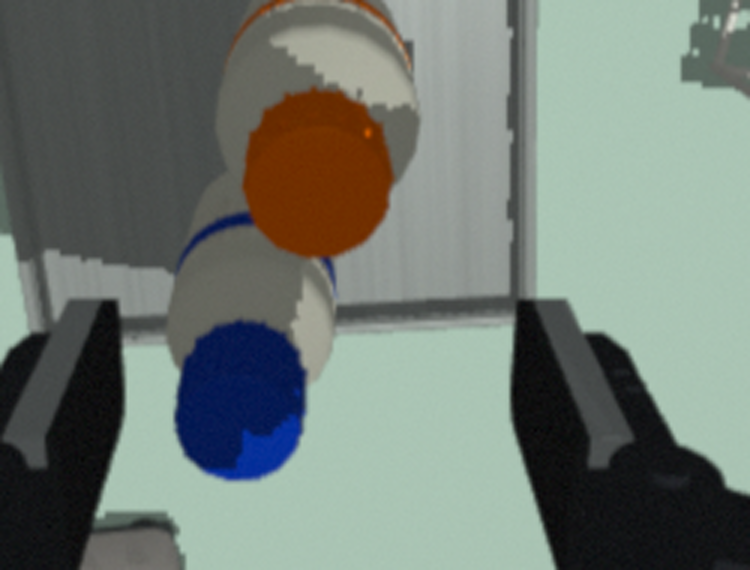

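View pics/t10.png

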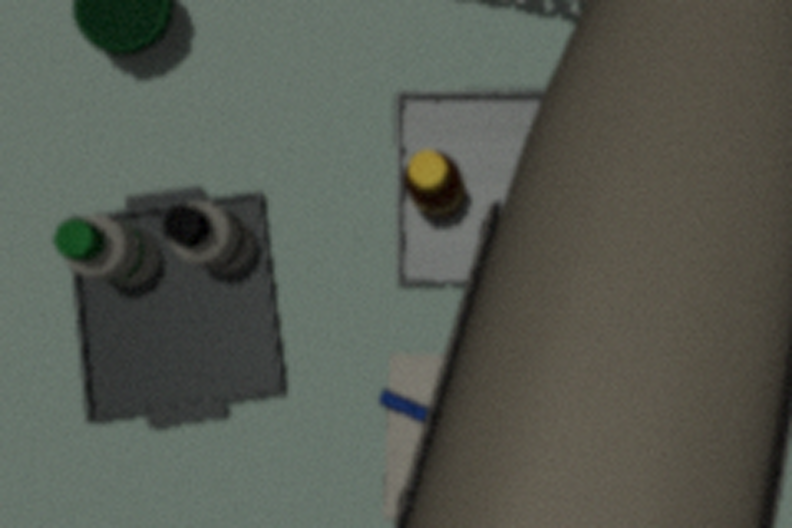

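Run:
```python
from w import *
print(loc('w10',318.5,191,.141,150,150,3))
```

```text
[ 0.6108 -0.0608  0.141 ]
```

Call:
move_arm([
  [[0,0,-0.7],[0,0,0],0.4],
  [[0,0,-0.7],[0,0,0],0.4],
  [[0,0,-0.5],[0,0,0],0.4],
  [[0,0,-0.25],[0,0,0],0.4],
  [[0,0,0],[0,0,0],0.4],
])

```text
clock: 15.85
tcp_pos: [0.6093, -0.0576, 0.1349]
orientation: [-0.001, 0.711, 0.703, -0.001]
wrist_force: [-0.7, -0.4, -0.1]
finger_gap: 0.0597
```

Run:
```python
from w import *
look('w11',150,220,400,384,3)
```

```text
15.85 [ 0.6093 -0.0576  0.1349] [-0.0012  0.7114  0.7028 -0.0007] [-0.7424 -0.4224 -0.1288] 0.059731374436480834
```

View pics/w11c.png

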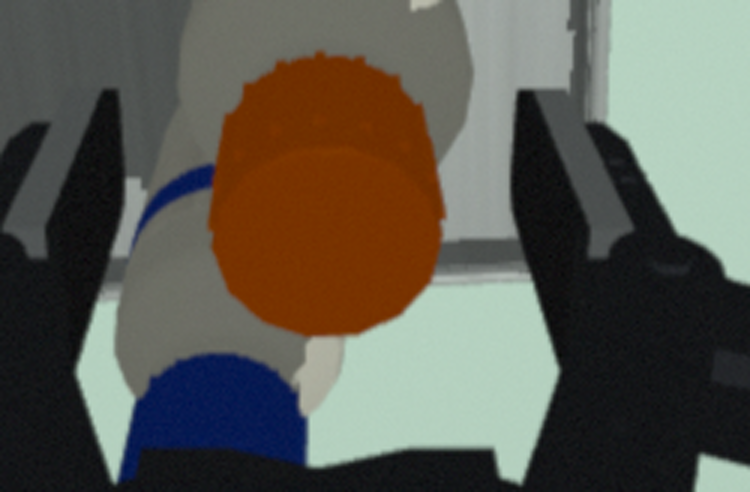

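Run:
```python
from w import *
print(loc('w11',326.5,241.5,.141,150,220,3))
```

```text
[ 0.6106 -0.0606  0.141 ]
```

Call:
move_arm([
  [[0,-0.06,0],[0,0,0],0.4],
  [[0,0,0],[0,0,0],0.4],
])

```text
clock: 16.1
tcp_pos: [0.6113, -0.0617, 0.1377]
orientation: [0.001, 0.712, 0.702, 0.001]
wrist_force: [-0.1, -0.6, 0.2]
finger_gap: 0.0597
```

Call:
move_arm([
  [[-0.01,0.02,-0.07],[0,0,0],0.4],
  [[0,0,0],[0,0,0],0.4],
])

```text
clock: 16.3
tcp_pos: [0.61, -0.0607, 0.1335]
orientation: [0.0, 0.712, 0.702, 0.0]
wrist_force: [0.4, -0.3, 1.2]
finger_gap: 0.0595
```

Call:
move_arm([
  [[0.015,0,0],[0,0,0],0.2],
  [[0,0,0],[0,0,0],-1],
  [[0,0,0],[0,0,0],-1],
  [[0,0,0],[0,0,0],-1],
  [[0,0,0],[0,0,0],-1],
])

```text
clock: 16.8
tcp_pos: [0.6107, -0.0607, 0.1336]
orientation: [0.0, 0.712, 0.702, 0.0]
wrist_force: [-0.1, -0.4, 2.3]
finger_gap: 0.0308
```

Run:
```python
from w import *
look('w12',150,220,400,384,3)
```

```text
16.8 [ 0.6107 -0.0607  0.1336] [0.0002 0.712  0.7022 0.0001] [-0.0757 -0.3927  2.3285] 0.030822795895974083
```

View pics/w12c.png

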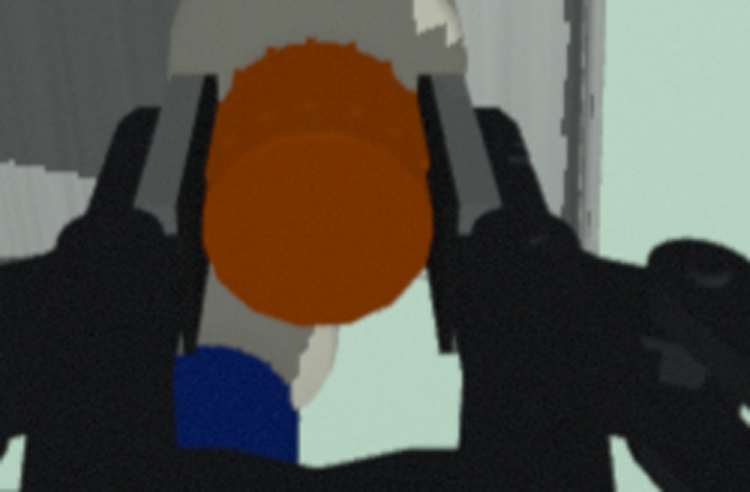

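Call:
move_arm([
  [[0,0,0.4],[0,0,0],-1],
  [[0,0,0.8],[0,0,0],-1],
  [[0,0,1],[0,0,0],-1],
  [[0,0,1],[0,0,0],-1],
  [[0,0,0.8],[0,0,0],-1],
])

```text
clock: 17.35
tcp_pos: [0.6105, -0.0606, 0.2951]
orientation: [0.0, 0.712, 0.702, 0.0]
wrist_force: [1.4, 0.2, -1.7]
finger_gap: 0.0307
```

Call:
move_arm([
  [[-0.24,0.5,0.15],[0,0,0],-1],
  [[-0.44,0.93,0],[0,0,0],-1],
  [[-0.44,0.93,0],[0,0,0],-1],
  [[-0.44,0.93,0],[0,0,0],-1],
  [[-0.44,0.93,0],[0,0,0],-1],
])

```text
clock: 17.85
tcp_pos: [0.5285, 0.11, 0.2977]
orientation: [-0.001, 0.712, 0.702, -0.001]
wrist_force: [0.3, 1.3, -1.8]
finger_gap: 0.0308
```

Call:
move_arm([
  [[-0.44,0.93,0],[0,0,0],-1],
  [[-0.44,0.93,0],[0,0,0],-1],
  [[-0.44,0.93,0],[0,0,0],-1],
  [[-0.44,0.93,0],[0,0,0],-1],
  [[-0.44,0.93,0],[0,0,0],-1],
])

```text
clock: 18.35
tcp_pos: [0.4402, 0.2956, 0.2978]
orientation: [-0.001, 0.712, 0.702, -0.001]
wrist_force: [0.8, 0.3, -2.3]
finger_gap: 0.0307
```

Call:
move_arm([
  [[-0.4,0.8,0],[0,0,0],-1],
  [[-0.1,0.3,0],[0,0,0],-1],
  [[0,0,0],[0,0,0],-1],
])

```text
clock: 18.65
tcp_pos: [0.4207, 0.3396, 0.298]
orientation: [-0.0, 0.711, 0.704, -0.001]
wrist_force: [-0.7, -0.4, -2.2]
finger_gap: 0.0308
```

Call:
move_arm([
  [[-0.1,0.15,-0.5],[0,0,0],-1],
  [[0,0,-0.9],[0,0,0],-1],
  [[0,0,-0.9],[0,0,0],-1],
  [[0,0,-0.8],[0,0,0],-1],
  [[0,0,-0.5],[0,0,0],-1],
])

```text
clock: 19.15
tcp_pos: [0.4173, 0.342, 0.1519]
orientation: [-0.0, 0.713, 0.702, -0.002]
wrist_force: [0.2, -0.1, -3.8]
finger_gap: 0.0308
```

Call:
move_arm([
  [[0,0,-0.2],[0,0,0],-1],
  [[0,0,-0.1],[0,0,0],-1],
  [[0,0,0],[0,0,0],-1],
])

```text
clock: 19.45
tcp_pos: [0.419, 0.3438, 0.1435]
orientation: [0.0, 0.712, 0.702, 0.0]
wrist_force: [-0.1, 0.8, -2.0]
finger_gap: 0.0305
```

Run:
```python
from w import *
look('w13',0,0,512,384,1)
```

```text
19.45 [0.419  0.3438 0.1435] [0.0001 0.7123 0.7019 0.0001] [-0.1478  0.8312 -2.0498] 0.03052110459960554
```

View pics/w13.png

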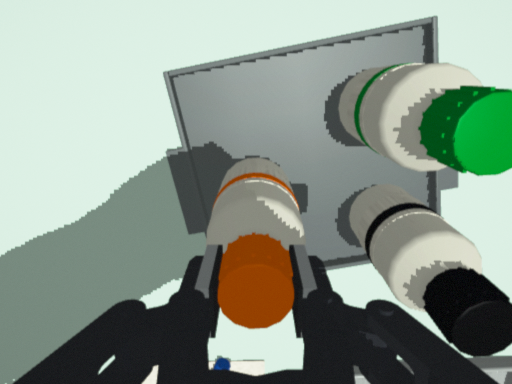

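Call:
move_arm([
  [[0,0,-0.1],[0,0,0],-1],
  [[0,0,-0.06],[0,0,0],-1],
  [[0,0,-0.03],[0,0,0],-1],
  [[0,0,-0.03],[0,0,0],-1],
  [[0,0,0],[0,0,0],-1],
])

```text
clock: 20.0
tcp_pos: [0.4186, 0.3443, 0.1346]
orientation: [0.0, 0.712, 0.702, 0.0]
wrist_force: [0.5, -0.8, -2.2]
finger_gap: 0.0311
```

Call:
move_arm([
  [[0,0,-0.025],[0,0,0],-1],
  [[0,0,0],[0,0,0],-1],
])

```text
clock: 20.2
tcp_pos: [0.4188, 0.3444, 0.1345]
orientation: [0.0, 0.712, 0.702, 0.001]
wrist_force: [-2.4, -0.9, 4.4]
finger_gap: 0.0307
```

Call:
move_arm([
  [[0,0,0],[0,0,0],0.4],
  [[0,0,0],[0,0,0],0.4],
  [[0,0,0.3],[0,0,0],0.4],
  [[0,0,0.8],[0,0,0],0.4],
  [[0,0,1],[0,0,0],0.4],
])

```text
clock: 20.7
tcp_pos: [0.4176, 0.3435, 0.2176]
orientation: [-0.0, 0.712, 0.702, -0.002]
wrist_force: [1.1, 0.3, 0.5]
finger_gap: 0.0597
```

Call:
move_arm([
  [[0.44,-0.72,0.1],[0,0,0.9],0.7],
  [[0.44,-0.72,0],[0,0,0.9],0.7],
  [[0.44,-0.72,0],[0,0,0.9],0.7],
  [[0.44,-0.72,0],[0,0,0.9],0.7],
  [[0.44,-0.72,0],[0,0,0.9],0.7],
])

```text
clock: 21.2
tcp_pos: [0.5074, 0.1991, 0.2226]
orientation: [0.001, 0.458, 0.889, 0.0]
wrist_force: [-0.3, -0.6, -0.1]
finger_gap: 0.0729
```

Call:
move_arm([
  [[0.44,-0.72,0],[0,0,0.9],0.7],
  [[0.44,-0.72,0],[0,0,0.9],0.7],
  [[0.44,-0.72,0],[0,0,0.9],0.7],
  [[0.44,-0.72,0],[0,0,0.9],0.7],
  [[0.44,-0.72,0],[0,0,0.9],0.7],
])

```text
clock: 21.7
tcp_pos: [0.5953, 0.0548, 0.2225]
orientation: [0.0, 0.161, 0.987, 0.0]
wrist_force: [0.6, 0.7, -0.2]
finger_gap: 0.0727
```

Call:
move_arm([
  [[0.4,-0.72,0],[0,0,0.9],0.7],
  [[0.4,-0.7,0],[0,0,0.9],0.7],
  [[0,0,0],[0,0,0.6],0.7],
  [[0,0,0],[0,0,0],0.7],
])

```text
clock: 22.1
tcp_pos: [0.627, -0.0018, 0.2219]
orientation: [0.0, -0.003, 1.0, 0.0]
wrist_force: [-0.8, 0.4, 0.6]
finger_gap: 0.073
```

Run:
```python
from w import *
look('w14',0,0,512,384,1)
print(env.get_state()['joint_pos'])
```

```text
22.1 [ 0.627  -0.0018  0.2219] [ 0.0001 -0.0027  1.      0.0001] [-0.769   0.3975  0.5564] 0.0730210910142579
[-0.1298  0.4233  0.137   1.2845  0.0002 -0.1342]
```

View pics/w14.png

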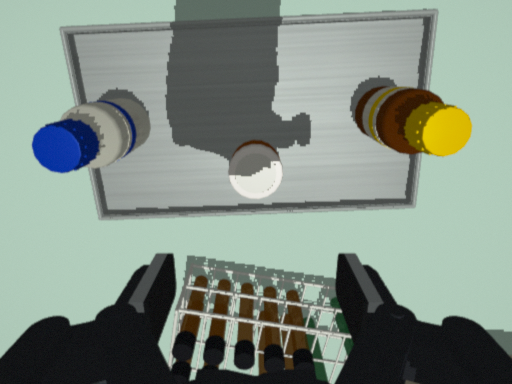

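```bash
python3 - <<'E'
from w import *
print(loc('w14',255.5,173,.043))
for z in (0,.05,.1): print(loc('w14',190,258,z),loc('w14',270,290,z), loc('w14',340,272,z))
d=np.load('pics/top0.npz')
for z in (0,.05,.1):print(back(d['mtx'],d['camera_from_world'],(280,125),z),back(d['mtx'],d['camera_from_world'],(210,112),z))
E
python3 -c "
import cv2
s=cv2.imread('pics/scene0.png')[160:300,180:330];cv2.imwrite('pics/rk.png',cv2.resize(s,None,fx=4,fy=4))"
```

```text
[ 0.6285 -0.001   0.043 ]
[ 0.7419 -0.0753  0.    ] [0.7843 0.0172 0.    ] [0.7593 0.0981 0.    ]
[ 0.7132 -0.0646  0.05  ] [0.7495 0.0144 0.05  ] [0.7281 0.0836 0.05  ]
[ 0.6846 -0.054   0.1   ] [0.7147 0.0117 0.1   ] [0.697  0.0692 0.1   ]
[ 0.7576 -0.0895  0.    ] [0.7946 0.1376 0.    ]
[ 0.7408 -0.0847  0.05  ] [0.7761 0.1321 0.05  ]
[ 0.724  -0.0798  0.1   ] [0.7575 0.1265 0.1   ]
```

View pics/rk.png

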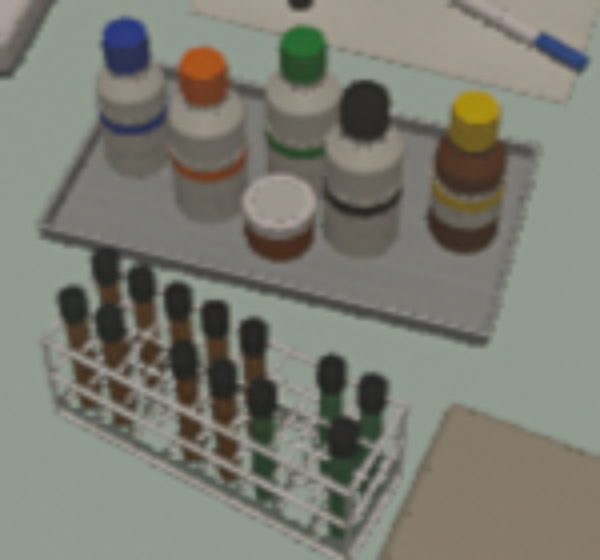

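Call:
move_arm([
  [[0.03,0.02,-0.7],[0,0,0],0.7],
  [[0,0,-0.8],[0,0,0],0.7],
  [[0,0,-0.8],[0,0,0],0.7],
  [[0,0,-0.5],[0,0,0],0.7],
  [[0,0,0],[0,0,0],0.7],
])

```text
clock: 22.65
tcp_pos: [0.625, 0.0014, 0.1066]
orientation: [-0.003, -0.003, 1.0, 0.001]
wrist_force: [-1.1, -0.0, 0.6]
finger_gap: 0.0727
```

Run:
```python
from w import *
look('w15',0,0,512,384,1)
```

```text
22.65 [0.625  0.0014 0.1066] [-0.0031 -0.0033  1.      0.0005] [-1.0568 -0.0227  0.5834] 0.07265176216608783
```

View pics/w15.png

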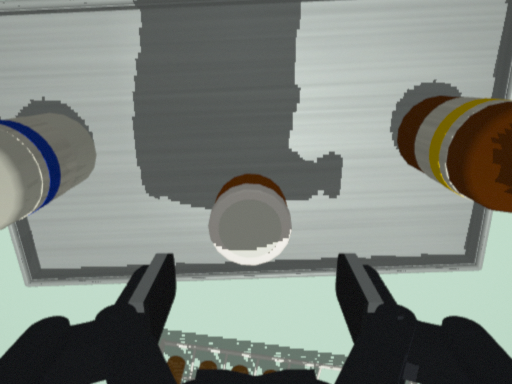

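Run:
```python
from w import *
print(loc('w15',250.5,226,.043))
```

```text
[ 0.6269 -0.0008  0.043 ]
```

Call:
move_arm([
  [[0.06,-0.05,-0.5],[0,0,0],0.7],
  [[0,0,-0.5],[0,0,0],0.7],
  [[0,0,-0.4],[0,0,0],0.7],
  [[0,0,0],[0,0,0],0.7],
])

```text
clock: 23.1
tcp_pos: [0.6296, -0.0013, 0.0534]
orientation: [-0.001, -0.003, 1.0, 0.0]
wrist_force: [-1.2, -0.2, -0.2]
finger_gap: 0.0725
```

Run:
```python
from w import *
look('w16',100,180,400,384,2.6)
```

```text
23.1 [ 0.6296 -0.0013  0.0534] [-0.0007 -0.0034  1.      0.0002] [-1.1788 -0.2016 -0.214 ] 0.07247139923554896
```

View pics/w16c.png

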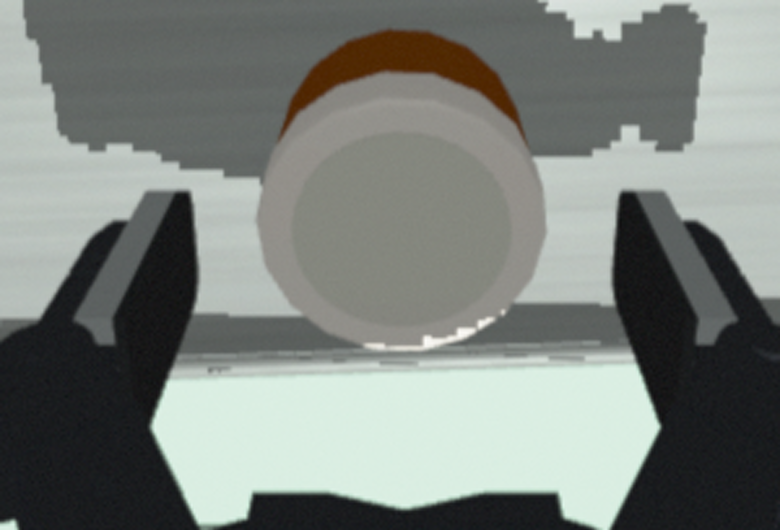

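Run:
```python
from w import *
print(loc('w16',401.5,223,.043,100,180,2.6))
```

```text
[ 0.6269 -0.0013  0.043 ]
```

Call:
move_arm([
  [[0,0,-0.3],[0,0,0],0.7],
  [[0,0,-0.2],[0,0,0],0.7],
  [[0,0,0],[0,0,0],0.7],
])

```text
clock: 23.45
tcp_pos: [0.6295, -0.0017, 0.0327]
orientation: [-0.001, -0.003, 1.0, 0.0]
wrist_force: [-0.4, 0.4, -0.1]
finger_gap: 0.0727
```

Call:
move_arm([
  [[-0.03,0.01,-0.06],[0,0,0],0.7],
  [[0,0,0],[0,0,0],0.4],
  [[0,0,0],[0,0,0],-1],
  [[0,0,0],[0,0,0],-1],
  [[0,0,0],[0,0,0],-1],
], newtons=35)

```text
clock: 23.95
tcp_pos: [0.6293, -0.0015, 0.0315]
orientation: [0.0, -0.004, 1.0, 0.0]
wrist_force: [0.1, 0.3, 2.5]
finger_gap: 0.0501
```

Run:
```python
from w import *
look('w17',100,180,400,384,2.6)
```

```text
23.95 [ 0.6293 -0.0015  0.0315] [ 0.0004 -0.0035  1.      0.    ] [0.0576 0.3292 2.536 ] 0.05008160187654634
```

View pics/w17c.png

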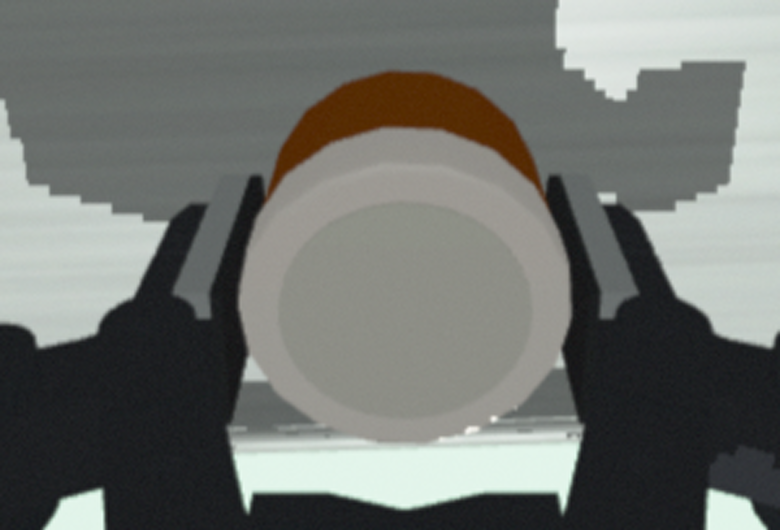

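Run:
```python
from w import *
print(loc('w17',405,301,.043,100,180,2.6))
```

```text
[ 0.6267 -0.0008  0.043 ]
```

Call:
move_arm([
  [[0,0,0.3],[0,0,0],-1],
  [[0,0,0.7],[0,0,0],-1],
  [[0,0,1],[0,0,0],-1],
  [[0,0,1],[0,0,0],-1],
  [[0,0,1],[0,0,0],-1],
])

```text
clock: 24.5
tcp_pos: [0.6285, -0.0014, 0.1932]
orientation: [-0.0, -0.003, 1.0, 0.0]
wrist_force: [0.3, 0.1, -1.2]
finger_gap: 0.0496
```

Call:
move_arm([
  [[-0.15,-0.4,0.5],[0,0,0],-1],
  [[-0.35,-0.85,0.1],[0,0,0],-1],
  [[-0.35,-0.88,0],[0,0,0],-1],
  [[-0.35,-0.88,0],[0,0,0],-1],
  [[-0.35,-0.88,0],[0,0,0],-1],
])

```text
clock: 25.0
tcp_pos: [0.5662, -0.1581, 0.216]
orientation: [0.0, -0.004, 1.0, -0.0]
wrist_force: [0.1, 0.1, -1.7]
finger_gap: 0.0497
```

Call:
move_arm([
  [[-0.35,-0.88,0],[0,0,0],-1],
  [[-0.35,-0.88,0],[0,0,0],-1],
  [[-0.35,-0.88,0],[0,0,0],-1],
  [[-0.35,-0.88,0],[0,0,0],-1],
  [[-0.2,-0.5,0],[0,0,0],-1],
])

```text
clock: 25.5
tcp_pos: [0.5016, -0.3203, 0.2158]
orientation: [0.0, -0.002, 1.0, -0.0]
wrist_force: [0.8, 0.3, -0.3]
finger_gap: 0.0499
```

Call:
move_arm([
  [[0,0,0],[0,0,0],-1],
  [[0,0,0],[0,0,0],-1],
])

```text
clock: 25.7
tcp_pos: [0.5026, -0.318, 0.2155]
orientation: [0.0, -0.003, 1.0, 0.0]
wrist_force: [-0.0, 0.6, -1.8]
finger_gap: 0.0497
```

Run:
```python
from w import *
look('w18',0,0,512,384,1)
```

```text
25.7 [ 0.5026 -0.318   0.2155] [ 0.0001 -0.0029  1.      0.0003] [-0.0108  0.561  -1.8182] 0.04970340354730111
```

View pics/w18.png

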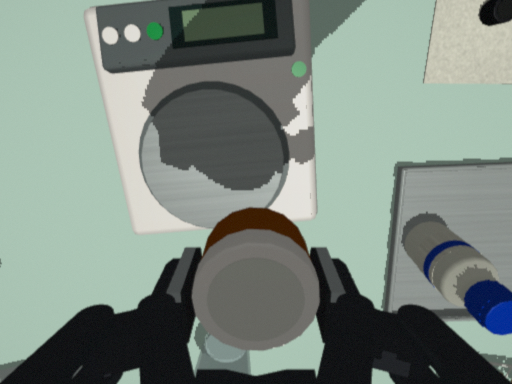

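Run:
```python
from w import *
print(loc('w18',213.5,155,.06))
# fit circle from edge points
pts=np.array([loc('w18',u,v,.06)[:2] for u,v in [(139,155),(288,152),(213,82),(210,228)]]); print(pts)
A=np.c_[2*pts,np.ones(4)]; s=np.linalg.lstsq(A,(pts**2).sum(1),rcond=None)[0]; print(s[:2],np.sqrt(s[2]+s[0]**2+s[1]**2))
# also top
d=np.load('pics/top0.npz')
f=lambda u,v:back(d['mtx'],d['camera_from_world'],((u+.5)/4-.5+320,(v+.5)/4-.5+170),.06)
pts=np.array([f(u-400,v)[:2] for u,v in [(515,156),(684,156),(600,70),(600,241)]]); print(pts)
```

```text
[ 0.4823 -0.3523  0.06  ]
[[ 0.4827 -0.4143]
 [ 0.4794 -0.2903]
 [ 0.4244 -0.3507]
 [ 0.549  -0.3576]]
[ 0.4868 -0.3521] 0.06236613718842005
[[ 0.4866 -0.2893]
 [ 0.4896 -0.4154]
 [ 0.5526 -0.3543]
 [ 0.4254 -0.3511]]
```

Call:
move_arm([
  [[-0.17,-0.43,0],[0,0,0],-1],
  [[-0.17,-0.43,0],[0,0,0],-1],
  [[0,0,-0.5],[0,0,0],-1],
  [[0,0,-0.8],[0,0,0],-1],
  [[0,0,-0.8],[0,0,0],-1],
])

```text
clock: 26.25
tcp_pos: [0.4896, -0.3536, 0.1309]
orientation: [0.001, -0.003, 1.0, -0.001]
wrist_force: [0.3, -0.9, -0.3]
finger_gap: 0.0498
```

Call:
move_arm([
  [[0,0,-0.4],[0,0,0],-1],
  [[0,0,-0.2],[0,0,0],-1],
  [[0,0,0],[0,0,0],-1],
  [[0,0,0],[0,0,0],-1],
])

```text
clock: 26.65
tcp_pos: [0.4899, -0.353, 0.1081]
orientation: [0.001, -0.004, 1.0, -0.0]
wrist_force: [-0.4, 0.1, -0.2]
finger_gap: 0.0495
```

Run:
```python
from w import *
look('w19',0,0,512,384,1)
r=eyes.read_camera('scene'); cv2.imwrite('pics/s19.png',cv2.resize(r['frame'][70:260,100:330,::-1],None,fx=3.2,fy=3.2,interpolation=cv2.INTER_CUBIC))
```

```text
26.65 [ 0.4899 -0.353   0.1081] [ 0.0005 -0.0035  1.     -0.0005] [-0.4258  0.069  -0.2282] 0.049490769628262724
```

View pics/w19.png

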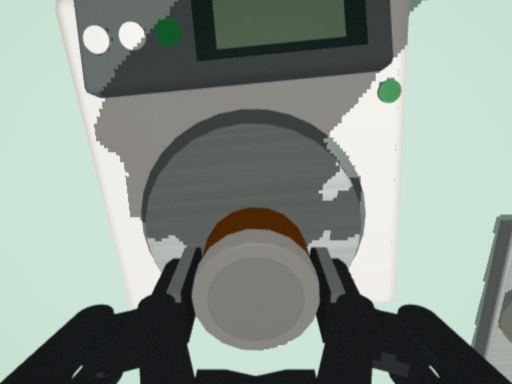

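View pics/s19.png

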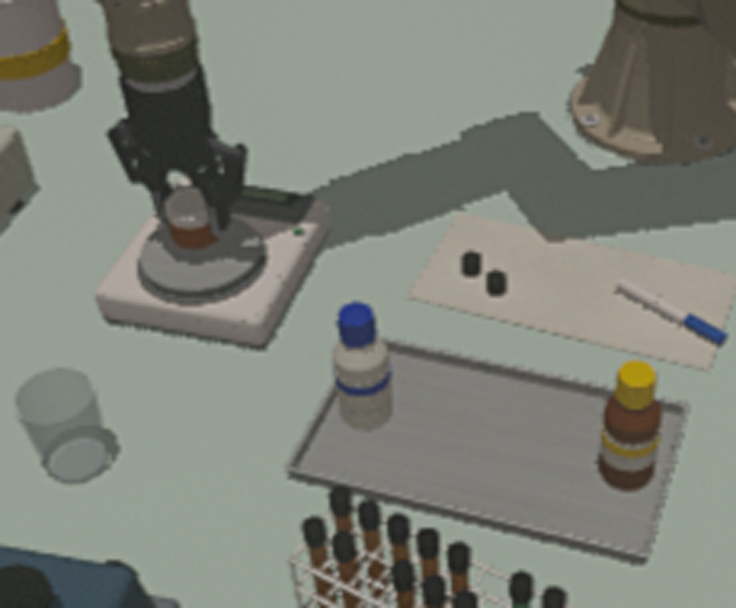

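Call:
move_arm([
  [[0,0,-0.15],[0,0,0],-1],
  [[0,0,-0.12],[0,0,0],-1],
  [[0,0,-0.1],[0,0,0],-1],
  [[0,0,-0.05],[0,0,0],-1],
  [[0,0,0],[0,0,0],-1],
])

```text
clock: 27.25
tcp_pos: [0.4891, -0.3519, 0.0897]
orientation: [-0.0, -0.004, 1.0, 0.0]
wrist_force: [-0.1, 0.3, -0.9]
finger_gap: 0.0502
```

Call:
move_arm([
  [[0,0,0],[0,0,0],-1],
])

```text
clock: 27.35
tcp_pos: [0.4894, -0.3522, 0.0903]
orientation: [-0.0, -0.004, 1.0, 0.0]
wrist_force: [0.0, 0.2, -0.5]
finger_gap: 0.0494
```

Call:
move_arm([
  [[0,0,-0.02],[0,0,0],-1],
  [[0,0,-0.02],[0,0,0],-1],
  [[0,0,0],[0,0,0],-1],
])

```text
clock: 27.65
tcp_pos: [0.4893, -0.3522, 0.0887]
orientation: [-0.0, -0.004, 1.0, 0.0]
wrist_force: [0.1, 0.5, -2.2]
finger_gap: 0.0499
```

Call:
move_arm([
  [[0,0,-0.015],[0,0,0],-1],
  [[0,0,0],[0,0,0],-1],
])

```text
clock: 27.85
tcp_pos: [0.4894, -0.3523, 0.0885]
orientation: [0.0, -0.004, 1.0, -0.0]
wrist_force: [-1.5, -0.1, 1.8]
finger_gap: 0.0496
```

Call:
move_arm([
  [[0,0,0],[0,0,0],0.5],
  [[0,0,0],[0,0,0],0.7],
  [[0,0,0],[0,0,0],0.7],
  [[0,0,0.4],[0,0,0],0.7],
  [[0,0,1],[0,0,0],0.7],
])

```text
clock: 28.35
tcp_pos: [0.4873, -0.3504, 0.1408]
orientation: [-0.003, -0.003, 1.0, 0.003]
wrist_force: [0.5, -0.1, -0.4]
finger_gap: 0.0731
```

Call:
move_arm([
  [[0,0,1],[0,0,0],0.7],
  [[0,0,1],[0,0,0],0.7],
  [[0,0,0],[0,0,0],0.7],
])

```text
clock: 28.65
tcp_pos: [0.4917, -0.3544, 0.2307]
orientation: [0.004, -0.004, 1.0, -0.004]
wrist_force: [1.5, -1.5, 0.4]
finger_gap: 0.0729
```

Run:
```python
from w import *
look('w20',0,0,512,384,1)
```

```text
28.65 [ 0.4917 -0.3544  0.2307] [ 0.004  -0.0036  1.     -0.0037] [ 1.5408 -1.4797  0.4372] 0.07289769396920237
```

View pics/w20.png

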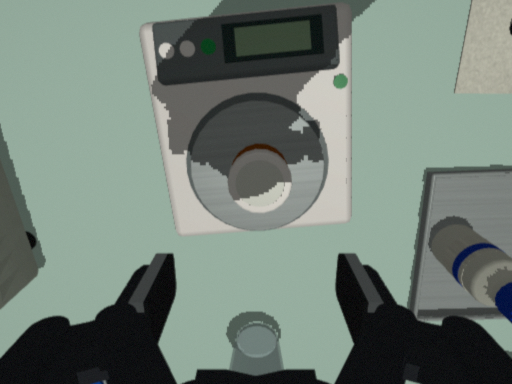

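Run:
```python
from w import *
print(loc('w20',259.5,182,.1))
pts=np.array([loc('w20',u,v,.06)[:2] for u,v in [(187,160),(328,160),(257,94),(260,230)]]); print(pts.mean(0))
print(pts)
```

```text
[ 0.488  -0.3515  0.1   ]
[ 0.4834 -0.3527]
[[ 0.4809 -0.4155]
 [ 0.4798 -0.291 ]
 [ 0.4243 -0.3541]
 [ 0.5484 -0.3502]]
```

Call:
move_arm([
  [[-0.1,0.6,0],[0,0,-0.5],0.4],
  [[-0.1,0.9,0],[0,0,-0.9],0.4],
  [[-0.1,0.92,0],[0,0,-0.9],0.4],
  [[-0.1,0.92,0],[0,0,-0.9],0.4],
  [[-0.1,0.92,0],[0,0,-0.9],0.4],
])

```text
clock: 29.2
tcp_pos: [0.4683, -0.1801, 0.2225]
orientation: [-0.001, 0.282, 0.96, 0.0]
wrist_force: [0.8, 0.3, 0.7]
finger_gap: 0.0599
```

Call:
move_arm([
  [[-0.1,0.92,0],[0,0,-0.9],0.4],
  [[-0.1,0.92,0],[0,0,-0.9],0.4],
  [[-0.1,0.92,0],[0,0,-0.9],0.4],
  [[-0.1,0.92,0],[0,0,-0.9],0.4],
  [[-0.1,0.92,0],[0,0,-0.9],0.4],
])

```text
clock: 29.7
tcp_pos: [0.4482, 0.0037, 0.2228]
orientation: [-0.001, 0.564, 0.826, -0.0]
wrist_force: [-0.0, 0.1, 0.1]
finger_gap: 0.0598
```

Call:
move_arm([
  [[-0.1,0.92,0],[0,0,-0.9],0.4],
  [[-0.1,0.92,0],[0,0,-0.9],0.4],
  [[-0.1,0.92,0],[0,0,-0.9],0.4],
  [[-0.1,0.92,0],[0,0,-0.1],0.4],
  [[-0.1,0.92,0],[0,0,0],0.4],
])

```text
clock: 30.2
tcp_pos: [0.4282, 0.1875, 0.2228]
orientation: [-0.0, 0.712, 0.702, -0.001]
wrist_force: [0.7, 0.3, 0.6]
finger_gap: 0.0596
```

Call:
move_arm([
  [[-0.1,0.92,0],[0,0,0],0.4],
  [[-0.1,0.92,0],[0,0,0],0.4],
  [[-0.1,0.92,0],[0,0,0],0.4],
  [[0,0,0],[0,0,0],0.4],
])

```text
clock: 30.6
tcp_pos: [0.4161, 0.2997, 0.2225]
orientation: [-0.001, 0.71, 0.704, -0.001]
wrist_force: [-0.2, 0.4, -0.0]
finger_gap: 0.0597
```

Call:
move_arm([
  [[0.03,0.6,0],[0,0,0],0.4],
  [[0.03,0.5,0],[0,0,0],0.4],
  [[0,0,0],[0,0,0],0.4],
  [[0,0,0],[0,0,0],0.4],
])

```text
clock: 31.0
tcp_pos: [0.4193, 0.3397, 0.223]
orientation: [-0.0, 0.712, 0.702, -0.001]
wrist_force: [0.6, -0.3, -0.9]
finger_gap: 0.0598
```

Run:
```python
from w import *
look('w21',0,0,512,384,1)
```

```text
31.0 [0.4193 0.3397 0.223 ] [-0.      0.7119  0.7023 -0.0012] [ 0.5535 -0.3385 -0.8539] 0.05980645762804593
```

View pics/w21.png

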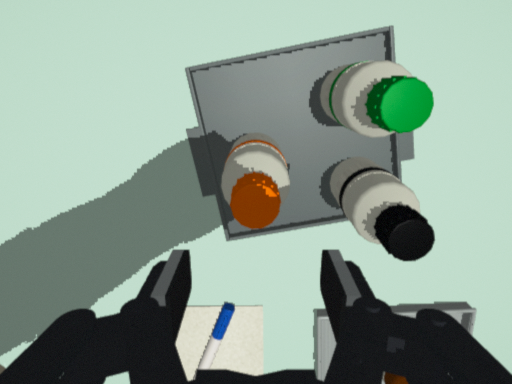

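All three stand upright in the grey tray; descend on orange (cap at about 256,200).

Call:
move_arm([
  [[0,0.1,-0.7],[0,0,0],0.4],
  [[0,0,-0.7],[0,0,0],0.4],
  [[0,0,-0.5],[0,0,0],0.4],
  [[0,0,-0.25],[0,0,0],0.4],
  [[0,0,0],[0,0,0],0.4],
])

```text
clock: 31.55
tcp_pos: [0.419, 0.3431, 0.1368]
orientation: [-0.0, 0.712, 0.702, -0.002]
wrist_force: [-0.5, 0.4, -0.4]
finger_gap: 0.06
```

Call:
move_arm([
  [[0,0,0],[0,0,0],0.4],
  [[0,0,0],[0,0,0],0.4],
])

```text
clock: 31.75
tcp_pos: [0.4206, 0.3448, 0.1395]
orientation: [0.0, 0.712, 0.702, 0.001]
wrist_force: [-0.0, 0.3, 0.2]
finger_gap: 0.0599
```

Call:
move_arm([
  [[-0.045,-0.01,-0.12],[0,0,0],0.4],
  [[0,0,0],[0,0,0],0.4],
  [[0,0,0],[0,0,0],0.4],
])

```text
clock: 32.05
tcp_pos: [0.4179, 0.3442, 0.1335]
orientation: [0.0, 0.712, 0.702, 0.0]
wrist_force: [-0.1, 0.5, -0.5]
finger_gap: 0.06
```

Call:
move_arm([
  [[0.02,0,0.025],[0,0,0],0.2],
  [[0,0,0],[0,0,0],-1],
  [[0,0,0],[0,0,0],-1],
  [[0,0,0],[0,0,0],-1],
  [[0,0,0],[0,0,0],-1],
], newtons=40)

```text
clock: 32.55
tcp_pos: [0.4191, 0.3444, 0.1347]
orientation: [0.0, 0.712, 0.702, 0.001]
wrist_force: [-0.4, -0.0, 3.2]
finger_gap: 0.0309
```

Call:
move_arm([
  [[0,0,0.4],[0,0,0],-1],
  [[0,0,0.8],[0,0,0],-1],
  [[0,0,1],[0,0,0],-1],
  [[0,0,1],[0,0,0],-1],
  [[0,0,0.8],[0,0,0],-1],
])

```text
clock: 33.05
tcp_pos: [0.4186, 0.344, 0.2959]
orientation: [0.0, 0.712, 0.702, 0.0]
wrist_force: [0.9, 0.6, -3.1]
finger_gap: 0.0308
```

Call:
move_arm([
  [[0.24,-0.5,0.15],[0,0,0],-1],
  [[0.44,-0.93,0],[0,0,0],-1],
  [[0.44,-0.93,0],[0,0,0],-1],
  [[0.44,-0.93,0],[0,0,0],-1],
  [[0.44,-0.93,0],[0,0,0],-1],
])

```text
clock: 33.55
tcp_pos: [0.4987, 0.1739, 0.2996]
orientation: [-0.0, 0.712, 0.702, -0.001]
wrist_force: [0.7, 0.4, -2.9]
finger_gap: 0.0307
```

Call:
move_arm([
  [[0.44,-0.93,0],[0,0,0],-1],
  [[0.44,-0.93,0],[0,0,0],-1],
  [[0.44,-0.93,0],[0,0,0],-1],
  [[0.44,-0.93,0],[0,0,0],-1],
  [[0.44,-0.93,0],[0,0,0],-1],
])

```text
clock: 34.05
tcp_pos: [0.5868, -0.0123, 0.2993]
orientation: [-0.001, 0.712, 0.702, -0.001]
wrist_force: [0.9, 1.1, -2.1]
finger_gap: 0.0305
```

Call:
move_arm([
  [[0.4,-0.8,0],[0,0,0],-1],
  [[0,0,0],[0,0,0],-1],
  [[0,0,0],[0,0,0],-1],
])

```text
clock: 34.35
tcp_pos: [0.6024, -0.0434, 0.2989]
orientation: [-0.001, 0.713, 0.702, -0.001]
wrist_force: [-0.5, 1.4, -1.3]
finger_gap: 0.031
```

Call:
move_arm([
  [[0.2,-0.43,0],[0,0,0],-1],
  [[0,0,-0.5],[0,0,0],-1],
  [[0,0,-0.9],[0,0,0],-1],
  [[0,0,-0.9],[0,0,0],-1],
  [[0,0,-0.8],[0,0,0],-1],
])

```text
clock: 34.85
tcp_pos: [0.6102, -0.0589, 0.1748]
orientation: [-0.0, 0.711, 0.703, -0.0]
wrist_force: [1.0, 0.7, -2.8]
finger_gap: 0.0309
```

Call:
move_arm([
  [[0,0,-0.4],[0,0,0],-1],
  [[0,0,-0.2],[0,0,0],-1],
  [[0,0,0],[0,0,0],-1],
  [[0,0,0],[0,0,0],-1],
])

```text
clock: 35.25
tcp_pos: [0.6114, -0.0597, 0.1534]
orientation: [0.001, 0.712, 0.702, 0.0]
wrist_force: [-0.4, -0.1, -2.0]
finger_gap: 0.031
```

Call:
move_arm([
  [[-0.02,-0.025,-0.15],[0,0,0],-1],
  [[0,0,-0.12],[0,0,0],-1],
  [[0,0,-0.1],[0,0,0],-1],
  [[0,0,-0.05],[0,0,0],-1],
  [[0,0,0],[0,0,0],-1],
])

```text
clock: 35.75
tcp_pos: [0.6097, -0.0608, 0.1351]
orientation: [-0.0, 0.712, 0.702, -0.0]
wrist_force: [0.7, -0.2, -2.1]
finger_gap: 0.0309
```

Call:
move_arm([
  [[0,0,0],[0,0,0],-1],
])

```text
clock: 35.85
tcp_pos: [0.61, -0.0609, 0.1355]
orientation: [-0.0, 0.712, 0.702, 0.0]
wrist_force: [0.6, -0.1, -2.3]
finger_gap: 0.0306
```

Call:
move_arm([
  [[0.018,0.005,-0.025],[0,0,0],-1],
  [[0,0,-0.02],[0,0,0],-1],
  [[0,0,0],[0,0,0],-1],
  [[0,0,0],[0,0,0],-1],
])

```text
clock: 36.25
tcp_pos: [0.6108, -0.0606, 0.1338]
orientation: [0.0, 0.712, 0.702, 0.0]
wrist_force: [0.4, 0.7, -2.4]
finger_gap: 0.0307
```

Call:
move_arm([
  [[0,0,-0.01],[0,0,0],-1],
  [[0,0,0],[0,0,0],-1],
])

```text
clock: 36.45
tcp_pos: [0.6108, -0.0607, 0.1338]
orientation: [0.0, 0.712, 0.702, 0.0]
wrist_force: [-0.5, 0.5, 0.8]
finger_gap: 0.0309
```

Call:
move_arm([
  [[0,0,0],[0,0,0],0.4],
  [[0,0,0],[0,0,0],0.4],
  [[0,0,0.3],[0,0,0],0.4],
  [[0,0,0.8],[0,0,0],0.4],
  [[0,0,1],[0,0,0],0.4],
])

```text
clock: 36.95
tcp_pos: [0.6096, -0.0604, 0.2173]
orientation: [-0.001, 0.712, 0.702, -0.001]
wrist_force: [0.0, -0.3, -0.1]
finger_gap: 0.0602
```

Run:
```python
from w import *
look('w22',150,150,400,340,3)
```

```text
36.95 [ 0.6096 -0.0604  0.2173] [-0.0014  0.712   0.7022 -0.0009] [ 0.0154 -0.2952 -0.132 ] 0.06015767063267186
```

View pics/w22c.png

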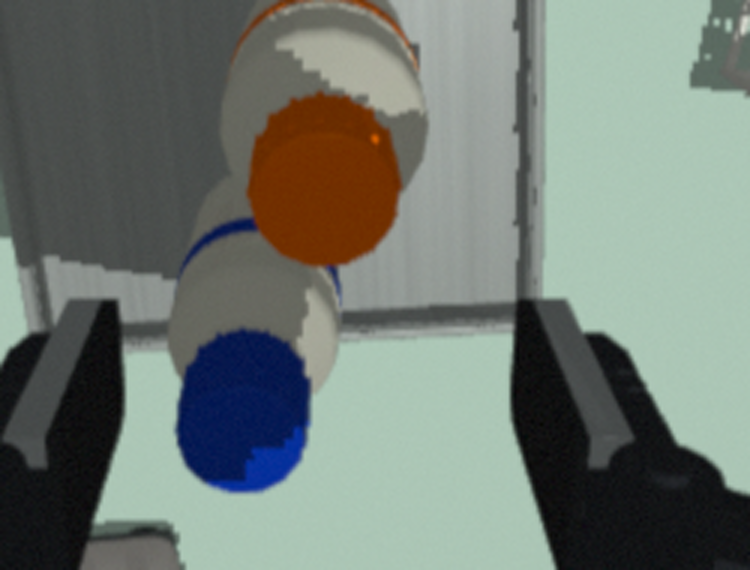

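Call:
move_arm([
  [[-0.22,0.95,0.1],[0,0,0],0.4],
  [[-0.22,0.95,0],[0,0,0],0.4],
  [[-0.22,0.95,0],[0,0,0],0.4],
  [[-0.22,0.95,0],[0,0,0],0.4],
  [[-0.22,0.95,0],[0,0,0],0.4],
])

```text
clock: 37.5
tcp_pos: [0.5665, 0.1307, 0.2224]
orientation: [0.001, 0.712, 0.702, 0.001]
wrist_force: [0.7, 0.5, 0.7]
finger_gap: 0.0598
```

Call:
move_arm([
  [[-0.22,0.95,0],[0,0,0],0.4],
  [[-0.22,0.95,0],[0,0,0],0.4],
  [[-0.22,0.95,0],[0,0,0],0.4],
  [[-0.22,0.95,0],[0,0,0],0.4],
  [[-0.22,0.9,0],[0,0,0],0.4],
])

```text
clock: 38.0
tcp_pos: [0.5224, 0.3192, 0.2224]
orientation: [0.0, 0.712, 0.702, 0.001]
wrist_force: [0.0, -0.1, 0.8]
finger_gap: 0.0595
```

Call:
move_arm([
  [[0,0,0],[0,0,0],0.4],
  [[0,0,0],[0,0,0],0.4],
])

```text
clock: 38.2
tcp_pos: [0.5225, 0.3182, 0.2219]
orientation: [0.0, 0.711, 0.703, 0.0]
wrist_force: [-0.3, -0.3, -0.2]
finger_gap: 0.0597
```

Call:
move_arm([
  [[0,0.02,-0.7],[0,0,0],0.4],
  [[0,0,-0.7],[0,0,0],0.4],
  [[0,0,-0.5],[0,0,0],0.4],
  [[0,0,-0.2],[0,0,0],0.4],
  [[0,0,0],[0,0,0],0.4],
])

```text
clock: 38.7
tcp_pos: [0.5225, 0.3167, 0.1365]
orientation: [-0.0, 0.713, 0.702, -0.001]
wrist_force: [-0.4, -0.4, 0.8]
finger_gap: 0.0596
```

Call:
move_arm([
  [[0,0,0],[0,0,0],0.4],
  [[0,0,0],[0,0,0],0.4],
])

```text
clock: 38.9
tcp_pos: [0.5238, 0.3182, 0.1389]
orientation: [0.001, 0.712, 0.702, 0.001]
wrist_force: [0.6, -0.9, 0.1]
finger_gap: 0.0595
```

Call:
move_arm([
  [[-0.025,0.02,-0.09],[0,0,0],0.4],
  [[0,0,0],[0,0,0],0.4],
  [[0,0,0],[0,0,0],0.4],
])

```text
clock: 39.2
tcp_pos: [0.5216, 0.3191, 0.1339]
orientation: [0.0, 0.712, 0.702, 0.0]
wrist_force: [0.2, -0.8, 0.2]
finger_gap: 0.0597
```

Call:
move_arm([
  [[0.022,0,0.023],[0,0,0],0.2],
  [[0,0,0],[0,0,0],-1],
  [[0,0,0],[0,0,0],-1],
  [[0,0,0],[0,0,0],-1],
  [[0,0,0],[0,0,0],-1],
])

```text
clock: 39.7
tcp_pos: [0.5228, 0.3191, 0.135]
orientation: [0.0, 0.712, 0.702, 0.0]
wrist_force: [-0.4, -0.2, 2.7]
finger_gap: 0.0307
```

Call:
move_arm([
  [[0,0,0.4],[0,0,0],-1],
  [[0,0,0.8],[0,0,0],-1],
  [[0,0,1],[0,0,0],-1],
  [[0,0,1],[0,0,0],-1],
  [[0,0,0.8],[0,0,0],-1],
])

```text
clock: 40.2
tcp_pos: [0.5225, 0.3189, 0.2965]
orientation: [0.0, 0.712, 0.702, 0.0]
wrist_force: [0.3, 0.3, -1.9]
finger_gap: 0.0308
```

Call:
move_arm([
  [[0.15,-0.5,0.15],[0,0,0],-1],
  [[0.26,-0.85,0],[0,0,0],-1],
  [[0.26,-0.85,0],[0,0,0],-1],
  [[0.26,-0.85,0],[0,0,0],-1],
  [[0.26,-0.85,0],[0,0,0],-1],
])

```text
clock: 40.7
tcp_pos: [0.5701, 0.1617, 0.3]
orientation: [-0.0, 0.712, 0.702, -0.0]
wrist_force: [0.5, 0.6, -0.6]
finger_gap: 0.0309
```

Call:
move_arm([
  [[0.26,-0.85,0],[0,0,0],-1],
  [[0.26,-0.85,0],[0,0,0],-1],
  [[0.26,-0.85,0],[0,0,0],-1],
  [[0,0,0],[0,0,0],-1],
  [[0,0,0],[0,0,0],-1],
])

```text
clock: 41.2
tcp_pos: [0.6012, 0.0601, 0.2998]
orientation: [-0.001, 0.713, 0.701, -0.0]
wrist_force: [-0.1, 0.7, -1.8]
finger_gap: 0.0309
```

Call:
move_arm([
  [[0.07,-0.18,0],[0,0,0],-1],
  [[0,0,-0.5],[0,0,0],-1],
  [[0,0,-0.9],[0,0,0],-1],
  [[0,0,-0.9],[0,0,0],-1],
  [[0,0,-0.8],[0,0,0],-1],
])

```text
clock: 41.7
tcp_pos: [0.6036, 0.0549, 0.1752]
orientation: [-0.0, 0.711, 0.703, -0.0]
wrist_force: [2.0, -0.8, -2.2]
finger_gap: 0.0307
```

Call:
move_arm([
  [[0,0,-0.4],[0,0,0],-1],
  [[0,0,-0.2],[0,0,0],-1],
  [[0,0,0],[0,0,0],-1],
  [[0,0,0],[0,0,0],-1],
])

```text
clock: 42.1
tcp_pos: [0.6048, 0.0542, 0.1537]
orientation: [0.001, 0.712, 0.702, 0.001]
wrist_force: [0.2, -0.2, -1.9]
finger_gap: 0.0308
```

Call:
move_arm([
  [[-0.01,-0.03,-0.15],[0,0,0],-1],
  [[0,0,-0.12],[0,0,0],-1],
  [[0,0,-0.1],[0,0,0],-1],
  [[0,0,-0.05],[0,0,0],-1],
  [[0,0,0],[0,0,0],-1],
])

```text
clock: 42.6
tcp_pos: [0.6035, 0.0525, 0.1354]
orientation: [-0.0, 0.712, 0.702, -0.0]
wrist_force: [-0.3, 0.2, -0.9]
finger_gap: 0.0304
```

Call:
move_arm([
  [[0,0,0],[0,0,0],-1],
])

```text
clock: 42.7
tcp_pos: [0.6038, 0.0525, 0.1359]
orientation: [0.0, 0.712, 0.702, 0.0]
wrist_force: [0.4, -0.1, -1.6]
finger_gap: 0.0313
```

Call:
move_arm([
  [[0.008,0.012,-0.025],[0,0,0],-1],
  [[0,0,-0.02],[0,0,0],-1],
  [[0,0,0],[0,0,0],-1],
  [[0,0,0],[0,0,0],-1],
])

```text
clock: 43.1
tcp_pos: [0.6041, 0.053, 0.1341]
orientation: [0.0, 0.712, 0.702, 0.0]
wrist_force: [-0.4, 0.1, -0.9]
finger_gap: 0.0309
```

Call:
move_arm([
  [[0,0,-0.01],[0,0,0],-1],
  [[0,0,0],[0,0,0],-1],
])

```text
clock: 43.3
tcp_pos: [0.6042, 0.053, 0.134]
orientation: [0.0, 0.712, 0.702, 0.0]
wrist_force: [-0.9, 0.1, 1.4]
finger_gap: 0.0306
```

Call:
move_arm([
  [[0,0,0],[0,0,0],0.4],
  [[0,0,0],[0,0,0],0.4],
  [[0,0,0.3],[0,0,0],0.4],
  [[0,0,0.8],[0,0,0],0.4],
  [[0,0,1],[0,0,0],0.4],
])

```text
clock: 43.8
tcp_pos: [0.603, 0.0531, 0.2176]
orientation: [-0.001, 0.712, 0.702, -0.001]
wrist_force: [1.1, 0.3, -0.3]
finger_gap: 0.0597
```

Call:
move_arm([
  [[-0.24,0.88,0.1],[0,0,0],0.4],
  [[-0.24,0.88,0],[0,0,0],0.4],
  [[-0.24,0.88,0],[0,0,0],0.4],
  [[-0.24,0.88,0],[0,0,0],0.4],
  [[-0.24,0.88,0],[0,0,0],0.4],
])

```text
clock: 44.3
tcp_pos: [0.5559, 0.2304, 0.2229]
orientation: [0.0, 0.712, 0.702, 0.001]
wrist_force: [-0.3, 0.5, 0.3]
finger_gap: 0.0598
```

Call:
move_arm([
  [[-0.24,0.88,0],[0,0,0],0.4],
  [[-0.24,0.88,0],[0,0,0],0.4],
  [[-0.24,0.88,0],[0,0,0],0.4],
  [[-0.24,0.88,0],[0,0,0],0.4],
  [[-0.24,0.92,0],[0,0,0],0.4],
])

```text
clock: 44.8
tcp_pos: [0.5077, 0.408, 0.2228]
orientation: [0.0, 0.712, 0.702, 0.001]
wrist_force: [1.3, -0.0, -0.3]
finger_gap: 0.0597
```

Call:
move_arm([
  [[0,0,0],[0,0,0],0.4],
  [[0,0,0],[0,0,0],0.4],
])

```text
clock: 45.0
tcp_pos: [0.5077, 0.4075, 0.2222]
orientation: [0.0, 0.711, 0.703, 0.0]
wrist_force: [0.5, -0.2, 0.0]
finger_gap: 0.0595
```

Call:
move_arm([
  [[0,0,-0.7],[0,0,0],0.4],
  [[0,0,-0.7],[0,0,0],0.4],
  [[0,0,-0.5],[0,0,0],0.4],
  [[0,0,-0.2],[0,0,0],0.4],
  [[0,0,0],[0,0,0],0.4],
])

```text
clock: 45.5
tcp_pos: [0.508, 0.4052, 0.1368]
orientation: [-0.0, 0.713, 0.702, -0.001]
wrist_force: [-0.5, 0.6, 1.0]
finger_gap: 0.0596
```

Call:
move_arm([
  [[0,0,0],[0,0,0],0.4],
  [[0,0,0],[0,0,0],0.4],
])

```text
clock: 45.7
tcp_pos: [0.5091, 0.4068, 0.1394]
orientation: [0.0, 0.712, 0.702, 0.001]
wrist_force: [0.0, 0.6, 0.5]
finger_gap: 0.06
```

Call:
move_arm([
  [[-0.01,-0.01,-0.09],[0,0,0],0.4],
  [[0,0,0],[0,0,0],0.4],
  [[0,0,0],[0,0,0],0.4],
])

```text
clock: 46.0
tcp_pos: [0.5076, 0.4063, 0.1342]
orientation: [0.0, 0.712, 0.702, 0.0]
wrist_force: [0.4, 0.1, 0.0]
finger_gap: 0.0598
```

Call:
move_arm([
  [[0.017,0.012,0.022],[0,0,0],0.2],
  [[0,0,0],[0,0,0],-1],
  [[0,0,0],[0,0,0],-1],
  [[0,0,0],[0,0,0],-1],
  [[0,0,0],[0,0,0],-1],
])

```text
clock: 46.5
tcp_pos: [0.5085, 0.4069, 0.1353]
orientation: [0.0, 0.712, 0.702, 0.0]
wrist_force: [-1.0, 0.6, 2.9]
finger_gap: 0.0307
```

Call:
move_arm([
  [[0,0,0.4],[0,0,0],-1],
  [[0,0,0.8],[0,0,0],-1],
  [[0,0,1],[0,0,0],-1],
  [[0,0,1],[0,0,0],-1],
  [[0,0,0.8],[0,0,0],-1],
])

```text
clock: 47.0
tcp_pos: [0.5082, 0.4066, 0.2966]
orientation: [0.0, 0.712, 0.702, 0.0]
wrist_force: [0.3, -0.3, -2.1]
finger_gap: 0.0306
```

Call:
move_arm([
  [[0.08,-0.5,0.15],[0,0,0],-1],
  [[0.14,-0.94,0],[0,0,0],-1],
  [[0.14,-0.94,0],[0,0,0],-1],
  [[0.14,-0.94,0],[0,0,0],-1],
  [[0.14,-0.94,0],[0,0,0],-1],
])

```text
clock: 47.5
tcp_pos: [0.5332, 0.2339, 0.299]
orientation: [-0.0, 0.712, 0.702, -0.001]
wrist_force: [0.7, -0.2, -2.6]
finger_gap: 0.0309
```

Call:
move_arm([
  [[0.14,-0.94,0],[0,0,0],-1],
  [[0.14,-0.94,0],[0,0,0],-1],
  [[0.14,-0.94,0],[0,0,0],-1],
  [[0.14,-0.94,0],[0,0,0],-1],
  [[0.14,-0.94,0],[0,0,0],-1],
])

```text
clock: 48.0
tcp_pos: [0.5609, 0.046, 0.2991]
orientation: [-0.001, 0.712, 0.702, -0.001]
wrist_force: [0.2, 0.9, -2.1]
finger_gap: 0.0308
```

Call:
move_arm([
  [[0.1,-0.8,0],[0,0,0],-1],
  [[0,0,0],[0,0,0],-1],
  [[0,0,0],[0,0,0],-1],
])

```text
clock: 48.3
tcp_pos: [0.565, 0.0151, 0.2993]
orientation: [-0.001, 0.713, 0.701, -0.001]
wrist_force: [-0.3, -0.7, -2.7]
finger_gap: 0.0312
```

Call:
move_arm([
  [[0.08,-0.48,0],[0,0,0],-1],
  [[0,0,0],[0,0,0],-1],
  [[0,0,-0.5],[0,0,0],-1],
  [[0,0,-0.8],[0,0,0],-1],
  [[0,0,-0.8],[0,0,0],-1],
])

```text
clock: 48.8
tcp_pos: [0.5689, -0.0014, 0.2161]
orientation: [0.0, 0.711, 0.703, 0.0]
wrist_force: [-0.0, -0.3, -2.7]
finger_gap: 0.031
```

Call:
move_arm([
  [[0,0,-0.7],[0,0,0],-1],
  [[0,0,-0.5],[0,0,0],-1],
  [[0,0,-0.3],[0,0,0],-1],
  [[0,0,0],[0,0,0],-1],
  [[0,0,0],[0,0,0],-1],
])

```text
clock: 49.3
tcp_pos: [0.5694, -0.0023, 0.1575]
orientation: [0.0, 0.712, 0.702, 0.0]
wrist_force: [-0.9, 0.5, -1.7]
finger_gap: 0.0307
```

Call:
move_arm([
  [[-0.02,-0.045,-0.2],[0,0,0],-1],
  [[0,0,-0.15],[0,0,0],-1],
  [[0,0,-0.1],[0,0,0],-1],
  [[0,0,-0.05],[0,0,0],-1],
  [[0,0,0],[0,0,0],-1],
])

```text
clock: 49.8
tcp_pos: [0.5682, -0.0047, 0.1366]
orientation: [-0.0, 0.712, 0.702, -0.0]
wrist_force: [-0.8, 0.8, -2.3]
finger_gap: 0.0306
```

Call:
move_arm([
  [[0,0,0],[0,0,0],-1],
])

```text
clock: 49.9
tcp_pos: [0.5685, -0.0047, 0.137]
orientation: [0.0, 0.712, 0.702, 0.0]
wrist_force: [0.7, 0.3, -2.9]
finger_gap: 0.0309
```

Call:
move_arm([
  [[0,0.012,-0.04],[0,0,0],-1],
  [[0,0,-0.02],[0,0,0],-1],
  [[0,0,0],[0,0,0],-1],
  [[0,0,0],[0,0,0],-1],
])

```text
clock: 50.3
tcp_pos: [0.5684, -0.0042, 0.1345]
orientation: [0.0, 0.712, 0.702, 0.0]
wrist_force: [0.1, 0.0, -3.0]
finger_gap: 0.0308
```

Call:
move_arm([
  [[0,0,-0.012],[0,0,0],-1],
  [[0,0,0],[0,0,0],-1],
])

```text
clock: 50.5
tcp_pos: [0.5684, -0.0042, 0.1343]
orientation: [0.0, 0.712, 0.702, 0.0]
wrist_force: [-0.7, 0.4, -0.4]
finger_gap: 0.0312
```

Call:
move_arm([
  [[0,0,0],[0,0,0],0.4],
  [[0,0,0],[0,0,0],0.4],
  [[0,0,0.3],[0,0,0],0.4],
  [[0,0,0.8],[0,0,0],0.4],
  [[0,0,1],[0,0,0],0.4],
])

```text
clock: 51.0
tcp_pos: [0.5673, -0.0041, 0.2183]
orientation: [-0.001, 0.712, 0.702, -0.001]
wrist_force: [1.7, 0.4, 1.0]
finger_gap: 0.0596
```

Call:
move_arm([
  [[-0.45,0,0.7],[0,0,0],0.4],
  [[-0.45,0,0.7],[0,0,0],0.4],
  [[-0.45,0,0.7],[0,0,0],0.4],
  [[0,0,0],[0,0,0],0.4],
  [[0,0,0],[0,0,0],0.4],
])

```text
clock: 51.5
tcp_pos: [0.5148, -0.0043, 0.3038]
orientation: [0.001, 0.712, 0.702, 0.001]
wrist_force: [0.9, -0.5, -1.9]
finger_gap: 0.0599
```

Run:
```python
from w import *
look('w23',270,70,400,260,3)
r=eyes.read_camera('scene'); cv2.imwrite('pics/s23.png',r['frame'][:,:,::-1])
```

```text
51.5 [ 0.5148 -0.0043  0.3038] [0.0015 0.712  0.7022 0.0011] [ 0.8639 -0.4571 -1.8848] 0.05988010000280492
```

View pics/w23.png

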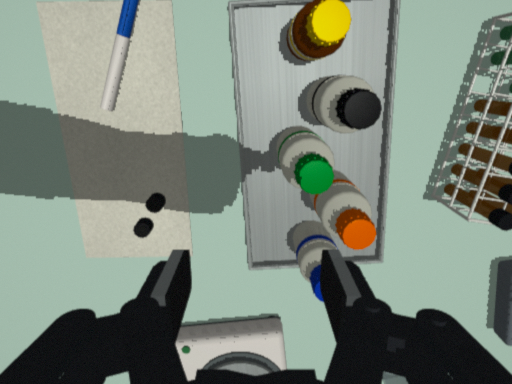

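View pics/s23.png

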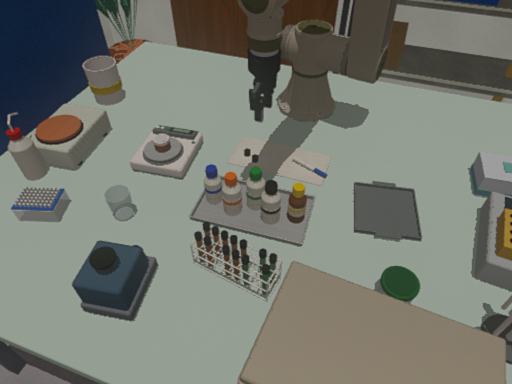

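Run:
```python
import cv2,numpy as np
a=cv2.imread('pics/scene0.png');b=cv2.imread('pics/s23.png')
for n,(u,v) in dict(black=(271,186),green=(256,173),orange=(231,179),blue=(211,171),yellow=(298,190)).items():
    p=lambda i:cv2.GaussianBlur(i[v-10:v+10,u-9:u+9],(3,3),0).astype(np.float32).mean(2)
    print(n,cv2.phaseCorrelate(p(a),p(b)))
```

```text
black ((0.09246424624940452, 0.15972199535310594), 0.7629219359821744)
green ((-0.25688457033864864, 0.08213954011462654), 0.8066157923804389)
orange ((-0.059366109444962234, 0.398320481316782), 1.0136198202768962)
blue ((0.02723400755495753, -0.02921680946024985), 0.9987512648105621)
yellow ((-0.07056562061068483, 0.026004231476921547), 0.9740017238590453)
```

```bash
python3 -c "
from workcell import job
print(job.hand_in())"
```

```text
the job is handed in; nothing more can be done
None
```

I moved the green, black and orange bottles by their caps into the grey tray. With all three there, I set the jar on the balance pan, then put each bottle back in its original place. The job was handed in at about 52 s.

**Jar:** measured after release, it stood about 2 mm from the pan's centre. The individual estimates of the pan's centre spread by a few millimetres.

**Returned bottles:** each was released with the tool within about 0.2 mm of where it had picked the bottle up. Comparing start and end scene pictures, their images shifted by at most 0.4 pixel, roughly 1 mm.

**Other checks:** the blue and yellow bottles showed no shift beyond 0.1 pixel. In the last pictures all five bottles stood upright, the gripper was open and clear of everything, and the wrist forces I read stayed under 6 N. No check failed.

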